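# Fetch the blue dial unit from behind the finished water meters

### The job

The open meter in the fixture needs its dial unit, the blue-rimmed one that stands in the tray behind the finished meters. Stand the two meters that hem it in on the black mat, set the dial unit face up and fully down in the mouth of the open meter, then put each meter back upright on the tray pad it came from, pipe stubs pointing fore and aft as before. Set the meters down gently, and leave the red-rimmed dial unit, the oil bottle and the brass union nut where they are.

Things in the scene. Friction and masses are not known exactly. Their poses are not given: they have to be found in the camera images.
- meter_yellow: finished water meter with a yellow lid, loose, 0.4 to 0.7 kg. Blue body 70 mm across on a flat foot; two brass pipe stubs along its x (110 mm overall, 25 mm thick, centred 26 mm up); steel collar 69 mm across to 62 mm up; then a dark-blue round head 62 mm across, 62 to 100 mm up, with the lid on top: grip it there. Origin: centre of the foot.
- meter_green: finished water meter with a green lid, loose, 0.4 to 0.7 kg. Blue body 70 mm across on a flat foot; two brass pipe stubs along its x (110 mm overall, 25 mm thick, centred 26 mm up); steel collar 69 mm across to 62 mm up; then a dark-blue round head 62 mm across, 62 to 100 mm up, with the lid on top: grip it there. Origin: centre of the foot.
- meter_white: finished water meter with a white lid, loose, 0.4 to 0.7 kg. Blue body 70 mm across on a flat foot; two brass pipe stubs along its x (110 mm overall, 25 mm thick, centred 26 mm up); steel collar 69 mm across to 62 mm up; then a dark-blue round head 62 mm across, 62 to 100 mm up, with the lid on top: grip it there. Origin: centre of the foot.
- dial_blue: sealed dial unit with a blue rim round its white face, loose, 0.08 kg: plain drum 54 mm across, 34 mm high, stands face up in the tray, behind and between two meters that stand too close to let fingers in; it may be in either gap. Origin: centre of its underside. The one for the open meter.
- dial_red: sealed dial unit with a red rim round its white face, loose, 0.08 kg: plain drum 54 mm across, 34 mm high, stands face up in the tray, behind and between two meters that stand too close to let fingers in; it may be in either gap. Origin: centre of its underside. It stays where it is.
- tray: fixed tray 159 x 300 mm (x, y), floor 3 mm, rim 25 mm high; x points away from the robot. Origin: centre of underside. Meters, in any order, on 3 pads at x -12, y -100, 0, 100 mm, stubs along x; heads 38 mm apart, stubs 9 mm from the front rim. Dial units at about x 40, y 50 and -50, some 10 mm from meters and rear rim; with both neighbours gone, grip one with fingers closing along y.
- mat: fixed black rubber bench mat, 170 x 220 mm (x by y), 3 mm thick, empty: the side area. Origin: centre of its underside.
- open_meter: fixed steel plate 150 x 110 x 12 mm (x, y, z) with a headless blue meter body clamped between two blocks at x +-61 (bolts up to 68 mm). Its round mouth over the origin: 62 mm wide inside, 72 mm outside, rim 74 mm up, flat floor 62 mm up; the dial unit stands there with 4 mm play all round, 22 mm above the rim. Origin: centre of the plate's underside.
- oil_bottle: small amber oil bottle with green nozzle, 50 mm across, 144 mm high, loose bystander. Origin: centre of its underside.
- union_nut: brass union nut with tailpiece, upright, 38 mm across, 46 mm high, loose bystander. Origin: centre of its underside.
There are look-alikes about, which are no part of the job. Leave any pink look-alike of the dial_blue alone.

How it is judged:
On the way, in this order (a step that is already met when the one before it is completed fails the run):
1. the two meters that hem in the blue-rimmed dial unit stand at rest on the mat (any other meter on the mat or in its place), and the dial unit has not been moved yet (((x of meter_yellow in the frame of mat between -0.085 and 0.085 m and y of meter_yellow in the frame of mat between -0.11 and 0.11 m and z of meter_yellow in the frame of mat below 0.012 m and angle between meter_yellow's own z axis and vertical below 0.1 rad) or (distance of meter_yellow from where it was at the start of the episode below 0.015 m and angle between meter_yellow's own z axis and vertical below 0.1 rad)) and ((x of meter_green in the frame of mat between -0.085 and 0.085 m and y of meter_green in the frame of mat between -0.11 and 0.11 m and z of meter_green in the frame of mat below 0.012 m and angle between meter_green's own z axis and vertical below 0.1 rad) or (distance of meter_green from where it was at the start of the episode below 0.015 m and angle between meter_green's own z axis and vertical below 0.1 rad)) and ((x of meter_white in the frame of mat between -0.085 and 0.085 m and y of meter_white in the frame of mat between -0.11 and 0.11 m and z of meter_white in the frame of mat below 0.012 m and angle between meter_white's own z axis and vertical below 0.1 rad) or (distance of meter_white from where it was at the start of the episode below 0.015 m and angle between meter_white's own z axis and vertical below 0.1 rad)) and horizontal distance between each of meter_yellow, meter_green, meter_white and dial_blue above 0.11 m and distance of dial_blue from where it was at the start of the episode below 0.02 m and linear speed of each of meter_yellow, meter_green, meter_white below 0.02 m/s and angular speed of each of meter_yellow, meter_green, meter_white below 0.2 rad/s), for 0.2 s.
2. the blue-rimmed dial unit stands fully down in the mouth of the open meter (horizontal distance between dial_blue and open_meter below 0.008 m and z of dial_blue in the frame of open_meter between 0.058 and 0.0645 m and angle between dial_blue's own z axis and vertical below 0.08 rad and linear speed of dial_blue below 0.02 m/s and angular speed of dial_blue below 0.2 rad/s), for 0.2 s.
At the end, for the whole second after the job is handed in: The blue-rimmed dial unit stands upright on the floor of the open meter's mouth (within 8 mm of its centre); each of the three meters stands upright within 15 mm of where it started, its stubs within 0.25 rad of the tray's x; the red-rimmed dial unit is within 15 mm of its start; all at rest (all of step 2 and distance of each of meter_yellow, meter_green, meter_white, dial_red from where it was at the start of the episode below 0.015 m and angle between each of meter_yellow, meter_green, meter_white, dial_red's own z axis and vertical below 0.1 rad and linear speed of each of meter_yellow, meter_green, meter_white, dial_red below 0.02 m/s and angular speed of each of meter_yellow, meter_green, meter_white, dial_red below 0.2 rad/s and angle between the x axis of each of meter_yellow, meter_green, meter_white and the x axis of tray, either way round below 0.25 rad); the robot touches nothing.
It fails at once if a meter tips over (angle between any of meter_yellow, meter_green, meter_white's own z axis and vertical above 0.7 rad).
It fails at once if a meter is dropped or slammed down (over 90 N) (contact force between any of meter_yellow, meter_green, meter_white and tray above 90 N or contact force between any of meter_yellow, meter_green, meter_white and mat above 90 N).
It fails at once if the oil bottle or the union nut is moved (over 30 mm) (distance of any of oil_bottle, union_nut from where it was at the start of the episode above 0.03 m).
It also fails if it takes over 144 s, if anything falls off the work surface, if the arm or the gripper's body presses on something with over 40 N, if the wrist force passes 120 N, or if a joint passes its speed limit or range.

### The arm

A 6-joint arm with a two-finger parallel gripper is mounted at the origin on the work surface. World frame = base frame: x ahead of the robot, y to its left, z up, the work surface at z = 0. Lengths are in m, angles in rad, forces in N, time in s.
With the tool pointing down it reaches from about 0.375 to 0.925 m from the base axis. Payload 5.7 kg.
Tool frame: the origin (TCP) lies on the centre line of the jaws, within the pads' length; the fingertips stand env.tip_extent ahead of it and the grasp point (between the pads) lies 8 mm behind it (env.tip_extent is the distance from the TCP to the fingertips, in m); z points along the fingers, y is the direction in which the jaws open and shut (so a half turn about z gives the same grasp; the last joint's range is limited). The gripper opens to 85 mm and grips with 20 to 120 N. Pads are 22 mm wide; open, the fingers measure 114 mm over their backs; the gripper's body (76 mm by 85 mm) begins 54 mm behind the grasp point. The pads swing forward as they close: fully open they stand 13 mm farther back than shut.
Start: joints at [-1.279, 0.359, 1.51, -0, 1.272, -0.115], TCP at [0.237, -0.551, 0.242] pointing down, gripper open.
Joint ranges: [-2.97, 2.97], [-1.01, 2.36], [0.21, 2.38], [-0.96, 4.11], [0.2, 2.71], [-2.98, 2.98]. Speed limits (rad/s): [2.39, 2.39, 3.14, 3.14, 3.14, 3.14].

### API

Orientations are given as a unit quaternion [w, x, y, z].
In Python, from rig import monitor, viewer, job, env gives the robot as it stands. The module is installed in compiled form; this text tells all that it offers.
- The arm moves only by the tool step_arm, never from a script. Its argument "motion" is text: rows parted by semicolons, each of 6 numbers parted by spaces: the shift along the tool's x, y, z each as a share of 0.025 m, from -1 to 1, then the turn, a rotation vector about the tool's x, y, z each as a share of 180 degrees, from -1 to 1. A call has 1 to 12 rows; each row shifts and turns the pose as measured when the row begins, along the tool's axes as they then stand; what a row does not reach is not made up. A row lasts 1/8 s, in which the tool goes at most 62.5 mm and 10.7 degrees, less where a joint would pass 70% of its speed; a pose out of reach is approached as far as the arm can. A call with a number of a shift or a turn outside -1 to 1 is refused whole. A call with a gripper value outside its range is refused whole. "grip" is the closure, from 0 (fully open) to 1 (shut), set as the call begins (left out, the last holds). The fingers move at their own pace and stop on an object; "force" is the grip in N (left out, the last holds). Time passes only in rows, so rows that do not move let the fingers close. It gives the time, the measured TCP pose, the force and the opening at its end, in the units of the state.
- monitor.read_state(): the state, without advancing time (a new reading comes with each control period).
- viewer.snapshot(name): name is "scene" or "top"; returns a dict with "img" (384x512x3 uint8, blue, green, red), "z_map" (384x512 float32, m along the optical axis (not along the pixel's ray), 0 where there is no reading), "camera_matrix" (3x3 intrinsics, pixels), "R" (3x3) and "t" (3): a world point X has camera coordinates R X + t. Camera axes: x right, y down, z forward; pixel columns grow to the right and rows downward; lengths in m; the calibration is good to about 2 mm. A picture is of the moment at which its call begins.
- job.hand_in(): hands the job in, once; it reports no verdict.
The state is a dict: "clock": time; "qpos": joint angles; "joint_velocities": joint speeds; "effort": joint torques, N m; "ee_pos": TCP position; "ee_rot": TCP orientation; "wrist_force": force on the tool from outside, world axes, zero at the start; "moment": the same for the moment, N m; "width": opening from 0.0 (shut) to 1.0 (fully open).
Only numpy, scipy, OpenCV 4.12 (cv2) and the standard library are available. Lean on these libraries where they do the work, as an engineer would, in place of code of your own. Each camera call takes 0.05 s, during which the arm holds its last target.

## Working session

There is one attempt and no reset: what is moved stays moved. The work goes in short steps, Python scripts to look and compute and a tool call to move; the robot and the scene stay as the last step left them, time stands still between calls to the robot, and variables do not carry over. Pictures are saved under pics/ and viewed, and the job is handed in when it is done.

Besides the shell and the picture viewer there is one more tool, called after "Emit:" as name(argument=value, ...) on one line, values as JSON. step_arm: Moves the arm, as the interface text tells. Its arguments: {"type":"object","properties":{"motion":{"type":"string"},"grip":{"type":"number"},"force":{"type":"number"}},"required":["motion"]}

```bash
mkdir -p pics
cat > h.py <<'E'
import numpy as np, cv2
from rig import monitor, viewer, job, env
def snap(n,f=None):
    s=viewer.snapshot(n)
    if f: cv2.imwrite('pics/'+f,s['img'])
    return s
def ray(s,u,v,z):
    K=s['camera_matrix'];R=s['R'];t=s['t']
    d=R.T@np.linalg.inv(K)@np.array([u,v,1.]);c=-R.T@t
    return c+d*(z-c[2])/d[2]
def cloud(s):
    K=s['camera_matrix'];z=s['z_map'];v,u=np.mgrid[:z.shape[0],:z.shape[1]]
    P=np.stack([(u-K[0,2])/K[0,0]*z,(v-K[1,2])/K[1,1]*z,z],-1)
    W=(P-s['t'])@s['R']; W[z==0]=np.nan
    return W
E
python3 - <<'E'
from h import *
for n in('scene','top'):
    s=snap(n,n+'0.png'); print(n,s['camera_matrix'].round(1).tolist(),(-s['R'].T@s['t']).round(3),s['R'].round(2).tolist())
st=monitor.read_state(); print({k:np.round(v,3) for k,v in st.items()},env.tip_extent)
E
```

```text
scene [[365.1, 0.0, 251.6], [0.0, 365.1, 192.0], [0.0, 0.0, 1.0]] [ 0.909 -0.422  0.864] [[0.79, 0.61, -0.01], [0.5, -0.66, -0.56], [-0.35, 0.43, -0.83]]
top [[453.7, 0.0, 262.7], [0.0, 453.7, 194.0], [0.0, 0.0, 1.0]] [0.456 0.003 1.366] [[0.03, -1.0, 0.0], [-1.0, -0.03, -0.09], [0.09, 0.0, -1.0]]
{'clock': np.float64(0.1), 'qpos': array([-1.279,  0.359,  1.511, -0.   ,  1.272, -0.115]), 'joint_velocities': array([-0.001, -0.001, -0.003, -0.   ,  0.001, -0.001]), 'effort': array([-0.0000e+00, -5.2866e+01, -2.7935e+01, -0.0000e+00,  5.0000e-03,
       -0.0000e+00]), 'ee_pos': array([ 0.237, -0.55 ,  0.242]), 'ee_rot': array([-0.001,  0.979,  0.202, -0.   ]), 'wrist_force': array([-0.577, -0.207,  0.218]), 'moment': array([ 0.01 , -0.05 , -0.015]), 'width': np.float64(0.999)} 0.011
```

View pics/scene0.png

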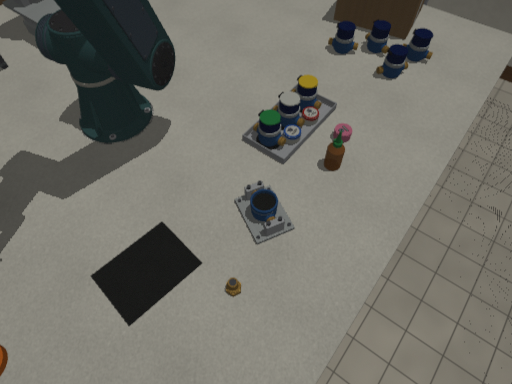

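View pics/top0.png

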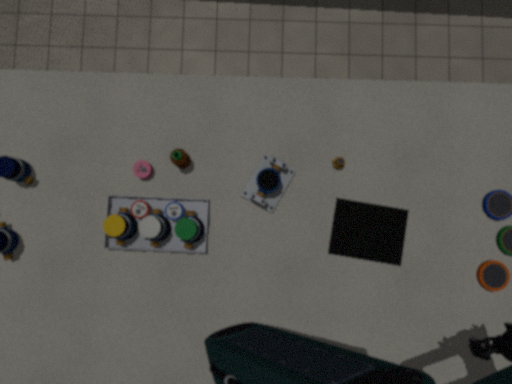

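In the top view the dial-like things are the blue-rimmed one (174,210), the red-rimmed one (140,209) in the other gap, and the pink look-alike (143,170) outside the tray. The blue one, between the white and green lids, fits. I'll confirm that with a crop and measure positions.

Run:
```python
from h import *
s=snap('top');t=snap('scene')
a=cv2.resize(s['img'][180:270,95:225],None,fx=5,fy=5,interpolation=cv2.INTER_CUBIC)
b=cv2.resize(t['img'][65:165,235:360],None,fx=5,fy=5,interpolation=cv2.INTER_CUBIC)
h=max(a.shape[0],b.shape[0]);
cv2.imwrite('pics/crop0.png',cv2.convertScaleAbs(cv2.resize(np.vstack([cv2.resize(a,(625,433)),b]),None,fx=.62,fy=.62),alpha=1.5))
def rep(s,nm,masks):
    hsv=cv2.cvtColor(s['img'],cv2.COLOR_BGR2HSV);W=cloud(s)
    for n,(lo,hi,z) in masks.items():
        m=cv2.inRange(hsv,lo,hi)
        k,l,st,c=cv2.connectedComponentsWithStats(m)
        for i in range(1,k):
            if st[i,4]>25:
                z_=np.nanmedian(W[l==i][:,2]); cx=c[i]
                print(nm,n,st[i].tolist(),cx.round(1),'zmed',z_.round(3),'P',ray(s,*cx,z if z else z_).round(4))
M={'yellow':((20,120,80),(35,255,255),0),'green':((40,100,60),(85,255,255),0),'blue':((100,80,100),(125,255,255),0),'red':((0,100,90),(10,255,255),0),'black':((0,0,0),(180,255,22),0)}
rep(s,'top',M);rep(t,'scene',M)
```

```text
top yellow [103, 214, 22, 23, 387] [113.6 225.1] zmed 0.103 P [0.4735 0.4157 0.1029]
top green [175, 217, 21, 23, 353] [185.2 228.1] zmed 0.103 P [0.4712 0.2166 0.1028]
top black [7, 160, 14, 18, 102] [ 14.9 170.3] zmed 0.081 P [0.6215 0.7143 0.0806]
top black [259, 171, 19, 19, 279] [268.2 179.8] zmed 0.063 P [ 0.6182 -0.01    0.0631]
top black [330, 200, 77, 64, 3746] [368.1 231.5] zmed 0.003 P [ 0.4784 -0.3143  0.0034]
top black [126, 215, 11, 24, 88] [132.4 227.5] zmed 0.005 P [0.4694 0.3911 0.0054]
top black [160, 218, 11, 23, 70] [166.  230.7] zmed 0.004 P [0.4629 0.2905 0.0042]
top black [195, 224, 8, 18, 46] [199.7 234. ] zmed 0.005 P [0.4562 0.189  0.005 ]
top black [0, 232, 8, 19, 94] [  2.9 241. ] zmed 0.082 P [0.4199 0.7312 0.0818]
top black [208, 324, 221, 60, 4224] [314.1 359.2] zmed 0.683 P [ 0.2787 -0.0787  0.6829]
top black [470, 325, 42, 35, 732] [493.9 345.3] zmed 0.347 P [ 0.2327 -0.5118  0.3474]
top black [211, 361, 19, 23, 159] [218.1 371.7] zmed 0.401 P [0.1746 0.085  0.4009]
top black [475, 367, 37, 17, 261] [498.2 377.7] zmed 0.636 P [ 0.2467 -0.3721  0.6356]
top black [229, 375, 14, 9, 59] [235.1 381. ] zmed 0.507 P [0.1899 0.0443 0.507 ]
scene yellow [298, 75, 20, 13, 207] [307.9  81.1] zmed 0.103 P [0.476  0.4151 0.1028]
scene green [260, 110, 21, 15, 256] [269.9 116.9] zmed 0.103 P [0.4726 0.2166 0.1027]
scene green [334, 139, 9, 7, 31] [338.5 142.8] zmed 0.104 P [0.6818 0.2481 0.1037]
```

View pics/crop0.png

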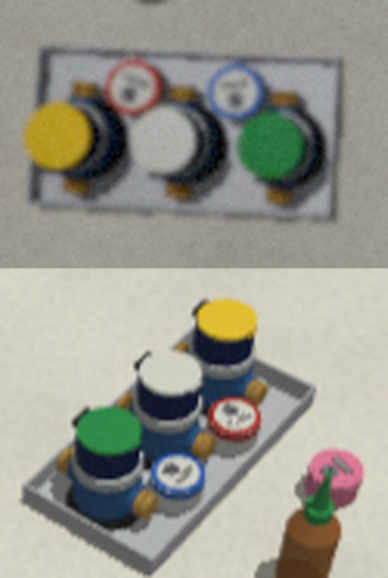

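The crop confirms it. The blue-rimmed dial (crop 237,90) stands between the white and green meters, so those two are the ones to move. The red one is between yellow and white, and the pink one is outside the tray. Next I'll take the finer measurements.

Run:
```python
from h import *
for n in('top','scene'):
    s=snap(n);W=cloud(s);img=s['img']
    hsv=cv2.cvtColor(img,cv2.COLOR_BGR2HSV)
    Z=W[...,2];X=W[...,0];Y=W[...,1]
    def f(nm,m,z):
        m=m.astype(np.uint8); k,l,st,c=cv2.connectedComponentsWithStats(m)
        for i in range(1,k):
            if st[i,4]<20: continue
            cs,_=cv2.findContours((l==i).astype(np.uint8),cv2.RETR_EXTERNAL,cv2.CHAIN_APPROX_NONE)
            h=cv2.convexHull(max(cs,key=len))[:,0]
            wp=np.array([ray(s,u,v,z)[:2] for u,v in h],np.float32)
            (cx,cy),r=cv2.minEnclosingCircle(wp)
            P=ray(s,*c[i],z)
            print(n,nm,st[i].tolist(),'centroid',P.round(4)[:2],'circ',round(cx,4),round(cy,4),round(r,4),'rect',[np.round(q,3) for q in cv2.minAreaRect(wp)])
    box=(X>.38)&(X<.6)&(Y>.12)&(Y<.5)
    f('lids',box&(Z>.097)&(Z<.11),.103)
    f('dials',box&(Z>.031)&(Z<.043)&((hsv[...,1]>60)|(hsv[...,2]>110))&(X>.49),.037)
    f('mat',(hsv[...,2]<25)&(abs(Z-.003)<.006)&(Y<-.15)&(Y>-.5),.003)
    ob=(X>.5)&(X<.72)&(Y>-.12)&(Y<.1)
    f('mouth',ob&(Z>.070)&(Z<.08),.074)
    f('mouthfloor',ob&(abs(Z-.062)<.004)&(hsv[...,2]<40),.062)
    f('plate',ob&(Z>.007),.012)
    f('traytop',(X>.36)&(X<.64)&(Y>.08)&(Y<.56)&(Z>.015),.025)
    c=cv2.resize(img[140:230,225:310] if n=='top' else img[165:255,220:310],None,fx=6,fy=6,interpolation=cv2.INTER_CUBIC)
    cv2.imwrite(f'pics/om_{n}.png',cv2.convertScaleAbs(c,alpha=1.6))
```

```text
top lids [103, 213, 23, 25, 411] centroid [0.4736 0.4155] circ 0.4731 0.4177 0.0341 rect [array([0.475, 0.415]), array([0.062, 0.062]), np.float64(41.549)]
top lids [138, 215, 23, 24, 402] centroid [0.4725 0.3172] circ 0.4724 0.318 0.0332 rect [array([0.473, 0.317]), array([0.061, 0.06 ]), np.float64(47.417)]
top lids [174, 217, 23, 24, 399] centroid [0.4705 0.217 ] circ 0.4699 0.2181 0.0332 rect [array([0.471, 0.218]), array([0.059, 0.06 ]), np.float64(47.009)]
top dials [130, 200, 19, 18, 152] centroid [0.526  0.3632] circ 0.5249 0.3649 0.0276 rect [array([0.525, 0.366]), array([0.05 , 0.053]), np.float64(3.042)]
top dials [165, 201, 19, 19, 138] centroid [0.5239 0.2637] circ 0.5238 0.2636 0.0272 rect [array([0.523, 0.264]), array([0.05 , 0.051]), np.float64(47.261)]
top dials [120, 208, 12, 13, 45] centroid [0.5139 0.4067] circ 0.5079 0.4045 0.0243 rect [array([0.512, 0.401]), array([0.048, 0.018]), np.float64(53.045)]
top dials [152, 209, 9, 5, 31] centroid [0.5193 0.316 ] circ 0.5208 0.3157 0.0127 rect [array([0.519, 0.316]), array([0.012, 0.024]), np.float64(1.719)]
top dials [
[... 3118 characters left out ...]
011]), array([0.07, 0.07]), np.float64(37.032)]
scene mouthfloor [253, 193, 23, 17, 296] centroid [ 0.6154 -0.0056] circ 0.6157 -0.0054 0.0291 rect [array([ 0.616, -0.005]), array([0.057, 0.049]), np.float64(37.09)]
scene plate [234, 180, 60, 63, 2115] centroid [ 0.615  -0.0083] circ 0.6096 -0.0045 0.0992 rect [array([ 0.605, -0.003]), array([0.112, 0.18 ]), np.float64(61.551)]
scene traytop [242, 74, 95, 87, 3131] centroid [0.4731 0.3264] circ 0.4883 0.3484 0.2007 rect [array([0.477, 0.348]), array([0.375, 0.18 ]), np.float64(89.083)]
scene traytop [334, 123, 13, 14, 92] centroid [0.6277 0.3701] circ 0.6358 0.3694 0.0343 rect [array([0.626, 0.369]), array([0.023, 0.068]), np.float64(2.899)]
```

View pics/om_top.png

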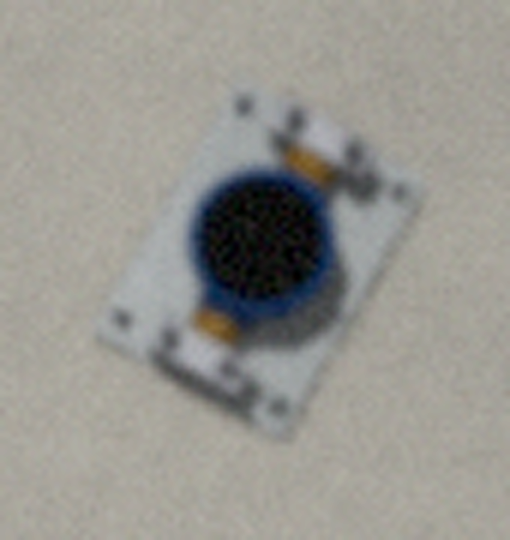

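The meters, mat and mouth are located. The mouth centre is about (0.619, -0.010) and the tray yaw is about -0.85°. I'll start by aligning the tool and checking the turn sign.

Emit:
step_arm(motion="1 0 0 0 0 0.045;1 0 0 0 0 0.045;1 0 0 0 0 0.044;1 0 0 0 0 0;1 0 0 0 0 0;1 0 0 0 0 0", grip=0, force=60)

```text
clock: 1.05
ee_pos: [0.3865, -0.5332, 0.2415]
ee_rot: [-0.001, 1.0, -0.016, -0.001]
wrist_force: [-0.3, -0.6, 0.1]
width: 1.0
```

```bash
cat >> h.py <<'E'
from scipy.spatial.transform import Rotation as Ro
def st(tx=None,ty=None,tz=None,yaw=-0.85):
    s=monitor.read_state(); p=np.array(s['ee_pos']);q=s['ee_rot']
    R=Ro.from_quat([q[1],q[2],q[3],q[0]])
    M=R.as_matrix(); a=np.degrees(np.arctan2(M[1,0],M[0,0]))
    print('t',round(float(s['clock']),2),'p',p.round(4),'yaw',a.round(2),'z',M[:,2].round(4),'F',np.round(s['wrist_force'],1),'w',round(float(s['width']),3),'q',np.round(s['qpos'],2))
    T=np.array([p[0] if tx is None else tx,p[1] if ty is None else ty,p[2] if tz is None else tz])
    print('shift(tool, units)',(M.T@(T-p)/0.025).round(2))
    want=Ro.from_matrix(np.column_stack([[np.cos(np.radians(yaw)),np.sin(np.radians(yaw)),0],[np.sin(np.radians(yaw)),-np.cos(np.radians(yaw)),0],[0,0,-1]]))
    print('turn',((R.inv()*want).as_rotvec()/np.pi).round(4))
E
python3 -c "
from h import *
st(.4712,.217,.2)"
```

```text
t 1.05 p [ 0.3865 -0.5332  0.2415] yaw -1.82 z [-0.0013  0.0015 -1.    ] F [-0.3 -0.6  0.1] w 1.0 q [-1.05  0.44  1.37 -0.    1.33  0.55]
shift(tool, units) [  2.43 -30.1    1.7 ]
turn [-0.0005  0.0004 -0.0054]
```

Emit:
step_arm(motion="0.15 -1 0 0 0 -0.005;0.15 -1 0 0 0 0;0.15 -1 0 0 0 0;0.15 -1 0 0 0 0;0.15 -1 0 0 0 0;0.15 -1 0 0 0 0;0.15 -1 0 0 0 0;0.15 -1 0 0 0 0;0.15 -1 0 0 0 0;0.15 -1 0 0 0 0;0.15 -1 0 0 0 0;0.15 -1 0 0 0 0")

```text
clock: 2.55
ee_pos: [0.4407, -0.2175, 0.242]
ee_rot: [0.0, 1.0, -0.008, 0.001]
wrist_force: [-0.4, -1.4, -1.0]
width: 1.001
```

Emit:
step_arm(motion="0.05 -1 0 0 0 0;0.05 -1 0 0 0 0;0.05 -1 0 0 0 0;0.05 -1 0 0 0 0;0.05 -1 0 0 0 0;0.05 -1 0 0 0 0;0.05 -1 0 0 0 0;0.05 -1 0 0 0 0;0.05 -1 0 0 0 0;0.05 -1 0 0 0 0;0.05 -1 0 0 0 0;0.05 -1 0 0 0 0")

```text
clock: 4.05
ee_pos: [0.4559, 0.1012, 0.2435]
ee_rot: [0.001, 1.0, -0.008, 0.003]
wrist_force: [0.4, -0.0, 0.8]
width: 0.999
```

```bash
python3 -c "
from h import *
st(.4712,.217,.2)"
```

```text
t 4.05 p [0.4559 0.1012 0.2435] yaw -0.93 z [ 0.0068 -0.0013 -1.    ] F [ 0.4 -0.   0.8] w 0.999 q [ 0.07  0.16  1.79 -0.    1.19  1.66]
shift(tool, units) [ 0.53 -4.64  1.74]
turn [ 0.0004 -0.0022 -0.0005]
```

Emit:
step_arm(motion="0.1 -1 0.3 0 -0.002 0;0.1 -1 0.3 0 0 0;0.1 -1 0.3 0 0 0;0.1 -1 0.3 0 0 0;0.1 -0.4 0.3 0 0 0;0 0 0 0 0 0;0 0 0 0 0 0")

```text
clock: 4.92
ee_pos: [0.4666, 0.2181, 0.2058]
ee_rot: [0.001, 1.0, -0.006, 0.002]
wrist_force: [0.4, 0.1, 0.3]
width: 0.999
```

```bash
python3 -c "
from h import *
st(.4712,.217,.083)"
```

```text
t 4.92 p [0.4666 0.2181 0.2058] yaw -0.73 z [ 0.0032 -0.0016 -1.    ] F [0.4 0.1 0.3] w 0.999 q [ 0.3   0.27  1.74 -0.    1.13  1.89]
shift(tool, units) [0.17 0.03 4.91]
turn [ 0.0005 -0.001   0.0007]
```

Emit:
step_arm(motion="0.1 0.03 0.8 0 -0.001 0;0.08 0 0.8 0 0 0;0 0 0.8 0 0 0;0 0 0.6 0 0 0;0 0 0 0 0 0")

```text
clock: 5.55
ee_pos: [0.4729, 0.2137, 0.1312]
ee_rot: [0.001, 1.0, -0.009, 0.002]
wrist_force: [-0.5, 0.5, -0.2]
width: 0.995
```

```bash
python3 -c "
from h import *
st(.4712,.217,.083)
s=snap('scene');c=cv2.resize(s['img'][50:180,220:360],None,fx=5,fy=4.6);cv2.imwrite('pics/g1.png',cv2.convertScaleAbs(c,alpha=1.5))"
```

```text
t 5.55 p [0.4729 0.2137 0.1312] yaw -0.99 z [ 0.0041 -0.0016 -1.    ] F [-0.5  0.5 -0.2] w 0.995 q [ 0.29  0.38  1.81 -0.    0.95  1.88]
shift(tool, units) [-0.08 -0.14  1.93]
turn [ 0.0005 -0.0013 -0.0008]
```

View pics/g1.png

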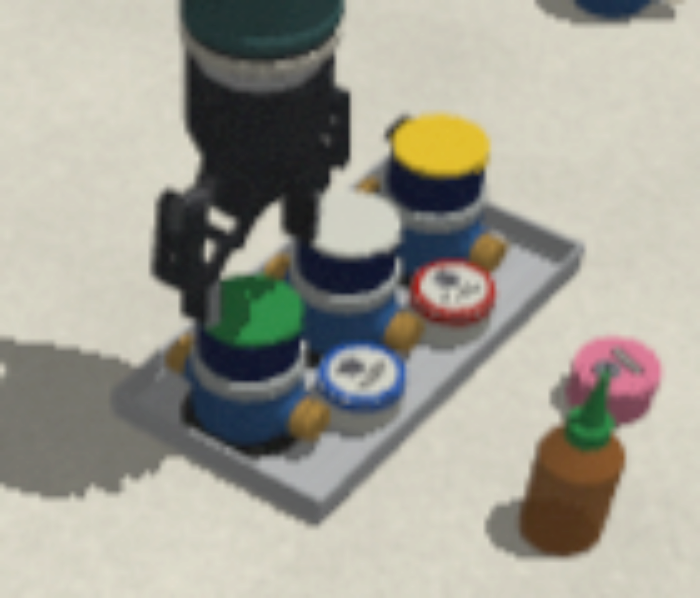

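The jaws straddle the green lid, with fingers at crop (200,290) and (300,220). Going down.

Emit:
step_arm(motion="-0.08 -0.14 0.4 0 -0.001 0;0 0 0.5 0 0 0;0 0 0.5 0 0 0;0 0 0.4 0 0 0;0 0 0 0 0 0")

```text
clock: 6.22
ee_pos: [0.4723, 0.2179, 0.0848]
ee_rot: [0.0, 1.0, -0.008, 0.002]
wrist_force: [0.9, -0.5, -0.2]
width: 1.002
```

```bash
python3 -c "
from h import *
st(.4712,.217,.083)"
```

```text
t 6.22 p [0.4723 0.2179 0.0848] yaw -0.97 z [ 4.e-03 -6.e-04 -1.e+00] F [ 0.9 -0.5 -0.2] w 1.002 q [ 0.3   0.45  1.85 -0.    0.84  1.89]
shift(tool, units) [-0.05  0.04  0.07]
turn [ 0.0002 -0.0013 -0.0007]
```

Emit:
step_arm(motion="0 0 0 0 0 0;0 0 0 0 0 0;0 0 0 0 0 0;0 0 0 0 0 0;0 0 0 0 0 0;0 0 0 0 0 0", grip=1, force=60)

```text
clock: 6.98
ee_pos: [0.4725, 0.2181, 0.0853]
ee_rot: [0.0, 1.0, -0.008, 0.002]
wrist_force: [0.2, -0.4, -2.4]
width: 0.708
```

```bash
python3 -c "
from h import *
st(.4712,.217,.183)"
```

```text
t 6.97 p [0.4725 0.2181 0.0853] yaw -0.97 z [ 4.4e-03 -3.0e-04 -1.0e+00] F [ 0.2 -0.4 -2.4] w 0.708 q [ 0.3   0.45  1.85 -0.    0.84  1.89]
shift(tool, units) [-0.03  0.04 -3.91]
turn [ 0.0001 -0.0014 -0.0007]
```

Emit:
step_arm(motion="0 0 -0.3 0 0 0;0 0 -0.5 0 0 0;0 0 -0.7 0 0 0;0 0 -0.8 0 0 0;0 0 -0.8 0 0 0;0 0 -0.6 0 0 0;0 0 -0.3 0 0 0")

```text
clock: 7.85
ee_pos: [0.4704, 0.2174, 0.1913]
ee_rot: [0.001, 1.0, -0.008, 0.001]
wrist_force: [-0.4, -0.3, -5.8]
width: 0.707
```

```bash
python3 -c "
from h import *
st(.4715,-.369,.2)
s=snap('scene');c=cv2.resize(s['img'][50:180,220:360],None,fx=5,fy=4.6);cv2.imwrite('pics/g2.png',cv2.convertScaleAbs(c,alpha=1.5))"
```

```text
t 7.85 p [0.4704 0.2174 0.1913] yaw -0.97 z [ 0.0025 -0.0012 -1.    ] F [-0.4 -0.3 -5.8] w 0.707 q [ 0.3   0.3   1.75 -0.    1.09  1.89]
shift(tool, units) [ 0.44 23.45 -0.32]
turn [ 0.0004 -0.0008 -0.0007]
```

View pics/g2.png

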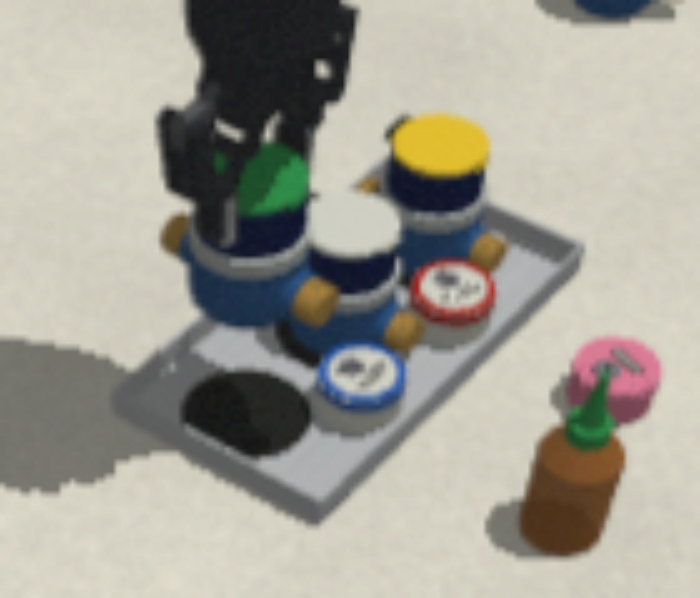

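The green meter is lifted and upright, and its dark pad is visible at crop (245,412). Carrying it to the mat.

Emit:
step_arm(motion="0 0.5 -0.1 0 0 0;0 0.8 -0.1 0 0 0;0 1 0 0 0 0;0 1 0 0 0 0;0 1 0 0 0 0;0 1 0 0 0 0;0 1 0 0 0 0;0 1 0 0 0 0;0 1 0 0 0 0;0 1 0 0 0 0;0 1 0 0 0 0;0 1 0 0 0 0")

```text
clock: 9.4
ee_pos: [0.4568, -0.0803, 0.1922]
ee_rot: [0.002, 1.0, -0.007, -0.006]
wrist_force: [1.0, -1.2, -4.3]
width: 0.709
```

Emit:
step_arm(motion="0 1 0 0 0 0;0 1 0 0 0 0;0 1 0 0 0 0;0 1 0 0 0 0;0 1 0 0 0 0;0 1 0 0 0 0;0 1 0 0 0 0;0 1 0 0 0 0;0 0.8 0 0 0 0;0 0.4 0 0 0 0;0 0 0 0 0 0")

```text
clock: 10.78
ee_pos: [0.4415, -0.3219, 0.1866]
ee_rot: [-0.001, 1.0, -0.01, -0.013]
wrist_force: [-0.1, -0.5, -4.8]
width: 0.705
```

```bash
python3 -c "
from h import *
st(.4715,-.369,.088)"
```

```text
t 10.78 p [ 0.4415 -0.3219  0.1866] yaw -1.15 z [-0.0265  0.0026 -0.9996] F [-0.1 -0.5 -4.8] w 0.705 q [-0.75  0.35  1.68 -0.02  1.14  0.85]
shift(tool, units) [1.34 1.87 3.91]
turn [-0.0007  0.0084 -0.0017]
```

Emit:
step_arm(motion="0.4 0.5 0 0 0.008 -0.001;0.5 0.7 0 0 0 0;0.4 0.6 0 0 0 0;0 0 0 0 0 0;0 0 0 0 0 0")

```text
clock: 11.4
ee_pos: [0.4755, -0.3666, 0.1858]
ee_rot: [-0.002, 1.0, -0.007, 0.001]
wrist_force: [-0.4, 0.4, -4.1]
width: 0.707
```

```bash
python3 -c "
from h import *
st(.4715,-.369,.088)"
```

```text
t 11.4 p [ 0.4755 -0.3666  0.1858] yaw -0.75 z [ 0.0024  0.004  -1.    ] F [-0.4  0.4 -4.1] w 0.707 q [-0.77  0.41  1.57  0.    1.15  0.81]
shift(tool, units) [-0.17  0.12  3.91]
turn [-0.0013 -0.0007  0.0006]
```

Emit:
step_arm(motion="-0.1 0.1 0.6 -0.001 0 0;0 0 0.8 0 0 0;0 0 0.8 0 0 0;0 0 0.6 0 0 0;0 0 0.3 0 0 0;0 0 0.1 0 0 0;0 0 0 0 0 0")

```text
clock: 12.28
ee_pos: [0.4705, -0.3658, 0.1006]
ee_rot: [-0.001, 1.0, -0.006, 0.0]
wrist_force: [-0.7, -0.4, -3.8]
width: 0.71
```

```bash
python3 -c "
from h import *
st(.4715,-.369,.088)"
```

```text
t 12.28 p [ 0.4705 -0.3658  0.1006] yaw -0.65 z [ 3.0e-04  2.8e-03 -1.0e+00] F [-0.7 -0.4 -3.8] w 0.71 q [-0.78  0.51  1.66  0.    0.97  0.8 ]
shift(tool, units) [0.04 0.13 0.5 ]
turn [-0.0009 -0.0001  0.0011]
```

Emit:
step_arm(motion="0 0 0.25 -0.001 0 0;0 0 0.15 0 0 0;0 0 0.1 0 0 0;0 0 0.06 0 0 0;0 0 0.06 0 0 0;0 0 0 0 0 0")

```text
clock: 13.02
ee_pos: [0.4715, -0.3668, 0.0855]
ee_rot: [0.001, 1.0, -0.006, 0.001]
wrist_force: [-0.4, 0.1, -5.1]
width: 0.706
```

```bash
python3 -c "
from h import *
st(.4715,-.369,.085)"
```

```text
t 13.03 p [ 0.4715 -0.3668  0.0855] yaw -0.64 z [ 0.0025 -0.0028 -1.    ] F [-0.4  0.1 -5.1] w 0.706 q [-0.78  0.53  1.67 -0.    0.93  0.81]
shift(tool, units) [-0.    0.09  0.02]
turn [ 0.0009 -0.0008  0.0012]
```

Emit:
step_arm(motion="0 0 0.05 0 0 0;0 0 0.05 0 0 0;0 0 0 0 0 0")

```text
clock: 13.4
ee_pos: [0.4719, -0.367, 0.0856]
ee_rot: [0.002, 1.0, -0.006, 0.002]
wrist_force: [-0.9, 0.2, -5.1]
width: 0.706
```

Emit:
step_arm(motion="0 0 0.12 0 0 0;0 0 0.12 0 0 0;0 0 0 0 0 0")

```text
clock: 13.78
ee_pos: [0.4727, -0.3674, 0.0859]
ee_rot: [0.003, 1.0, -0.005, 0.003]
wrist_force: [0.1, 0.4, -4.9]
width: 0.7
```

```bash
python3 -c "
from h import *
st(.4715,-.369,.085)
s=snap('scene');c=cv2.resize(s['img'][190:330,70:220],None,fx=5,fy=4.2);cv2.imwrite('pics/g3.png',cv2.convertScaleAbs(c,alpha=1.7))
W=cloud(s);print(s['z_map'].shape)
"
```

```text
t 13.78 p [ 0.4727 -0.3674  0.0859] yaw -0.63 z [ 0.0061 -0.0058 -1.    ] F [ 0.1  0.4 -4.9] w 0.7 q [-0.78  0.53  1.67  0.    0.93  0.81]
shift(tool, units) [-0.05  0.06  0.04]
turn [ 0.0018 -0.002   0.0012]
(384, 512)
```

View pics/g3.png

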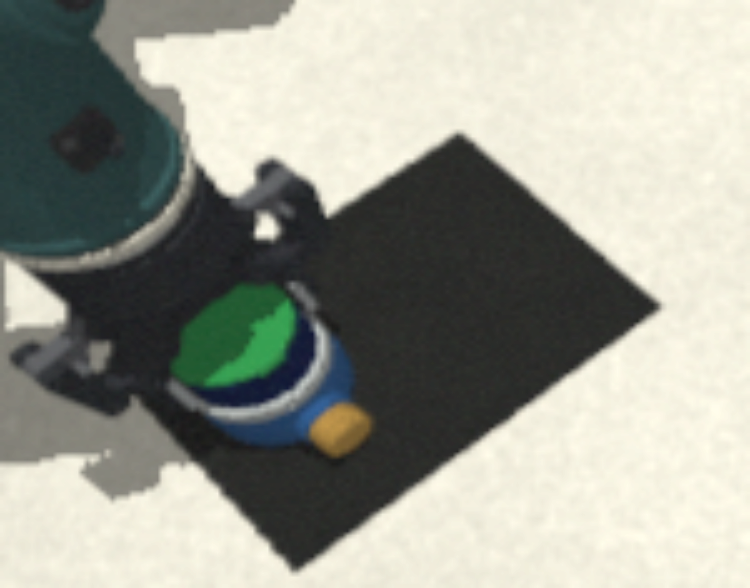

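Emit:
step_arm(motion="0 0 0.12 0 0 0")

```text
clock: 13.95
ee_pos: [0.4733, -0.3678, 0.0851]
ee_rot: [0.003, 1.0, -0.006, 0.004]
wrist_force: [-7.5, 7.5, 38.9]
width: 0.702
```

Emit:
step_arm(motion="0 0 0 0 0 0;0 0 0 0 0 0")

```text
clock: 14.2
ee_pos: [0.4736, -0.368, 0.0852]
ee_rot: [0.003, 1.0, -0.006, 0.004]
wrist_force: [0.0, -0.0, -0.1]
width: 0.705
```

It is in contact with the mat, with the wrist force back near 0. Releasing.

Emit:
step_arm(motion="0 0 0 0 0 0;0 0 0 0 0 0;0 0 0 0 0 0;0 0 0 0 0 0", grip=0)

```text
clock: 14.7
ee_pos: [0.4744, -0.3689, 0.0848]
ee_rot: [0.004, 1.0, -0.006, 0.004]
wrist_force: [-0.2, -0.3, -0.2]
width: 0.997
```

Emit:
step_arm(motion="0 0 -0.4 0 0 0;0 0 -0.8 0 0 0;0 0 -1 0 0 0;0 0 -1 0 0 0;0 0 -0.6 0 0 0;0 0 -0.3 0 0 0")

```text
clock: 15.45
ee_pos: [0.4733, -0.3679, 0.1925]
ee_rot: [0.004, 1.0, -0.006, 0.004]
wrist_force: [-1.1, -0.8, -0.2]
width: 1.0
```

```bash
python3 -c "
from h import *
st(.473,.3165,.19)
s=snap('scene');c=cv2.resize(s['img'][190:330,70:220],None,fx=5,fy=4.2);cv2.imwrite('pics/g4.png',cv2.convertScaleAbs(c,alpha=1.7))
for n in('scene','top'):
    s=snap(n);h=cv2.cvtColor(s['img'],cv2.COLOR_BGR2HSV);m=cv2.inRange(h,(40,90,50),(85,255,255));W=cloud(s)
    m[(W[...,2]<.095)|(W[...,2]>.112)|(W[...,1]>-.2)]=0
    k,l,s_,c=cv2.connectedComponentsWithStats(m)
    for i in range(1,k):
        if s_[i,4]>40: print(n,s_[i],ray(s,*c[i],.103).round(4))
"
```

```text
t 15.45 p [ 0.4733 -0.3679  0.1925] yaw -0.64 z [ 0.0086 -0.0079 -0.9999] F [-1.1 -0.8 -0.2] w 1.0 q [-0.78  0.4   1.58  0.    1.15  0.81]
shift(tool, units) [ -0.32 -27.37  -0.12]
turn [ 0.0025 -0.0028  0.0012]
scene [101 256  28  27 567] [ 0.4745 -0.3685  0.103 ]
```

View pics/g4.png

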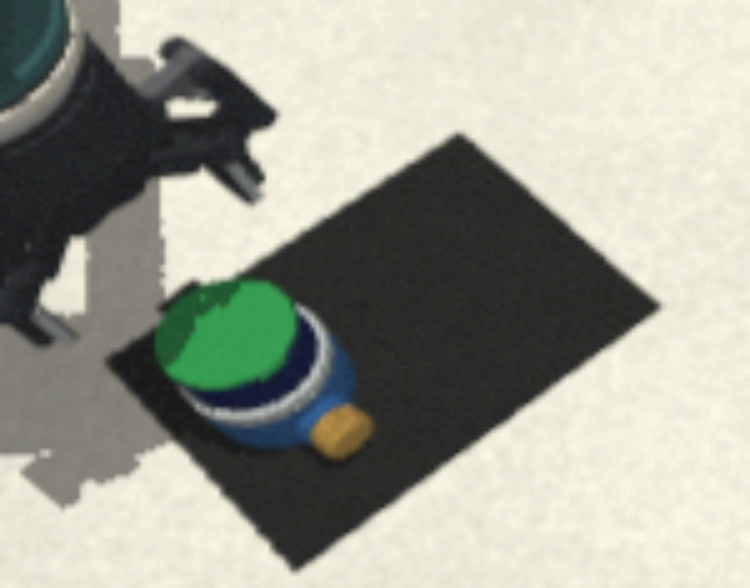

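The green meter stands upright on the mat. Its lid measures (0.4745, -0.3685), which matches the TCP at release. Next, the white meter.

Emit:
step_arm(motion="0 -1 0 0.0025 -0.003 0.001;0 -1 0 0 0 0;0 -1 0 0 0 0;0 -1 0 0 0 0;0 -1 0 0 0 0;0 -1 0 0 0 0;0 -1 0 0 0 0;0 -1 0 0 0 0;0 -1 0 0 0 0;0 -1 0 0 0 0;0 -1 0 0 0 0;0 -1 0 0 0 0")

```text
clock: 17.1
ee_pos: [0.4685, -0.0395, 0.1883]
ee_rot: [-0.005, 1.0, -0.004, -0.006]
wrist_force: [-0.0, 0.3, -0.1]
width: 0.997
```

Emit:
step_arm(motion="0 -1 0 0 0 0;0 -1 0 0 0 0;0 -1 0 0 0 0;0 -1 0 0 0 0;0 -1 0 0 0 0;0 -1 0 0 0 0;0 -1 0 0 0 0;0 -1 0 0 0 0;0 -1 0 0 0 0;0 -1 0 0 0 0;0 -1 0 0 0 0;0 -0.8 0 0 0 0")

```text
clock: 18.6
ee_pos: [0.4494, 0.2788, 0.1894]
ee_rot: [-0.005, 1.0, 0.003, -0.01]
wrist_force: [0.6, -0.1, 0.5]
width: 1.004
```

```bash
python3 -c "
from h import *
st(.473,.3165,.19)"
```

```text
t 18.6 p [0.4494 0.2788 0.1894] yaw 0.33 z [-0.0196  0.0102 -0.9998] F [ 0.6 -0.1  0.5] w 1.004 q [0.41 0.32 1.72 0.02 1.12 1.97]
shift(tool, units) [ 0.95 -1.5  -0.03]
turn [-0.0032  0.0062  0.0065]
```

Emit:
step_arm(motion="0.4 -0.5 0 -0.003 0.006 0.0065;0.3 -0.5 0 0 0 0;0.2 -0.4 0 0 0 0;0 0 0 0 0 0;0 0 0 0 0 0")

```text
clock: 19.23
ee_pos: [0.4674, 0.3179, 0.1885]
ee_rot: [0.0, 1.0, -0.005, -0.002]
wrist_force: [1.0, -0.3, 0.1]
width: 0.999
```

```bash
python3 -c "
from h import *
st(.473,.3165,.084)"
```

```text
t 19.23 p [0.4674 0.3179 0.1885] yaw -0.53 z [-3.9e-03 -2.0e-04 -1.0e+00] F [ 1.  -0.3  0.1] w 0.999 q [0.47 0.37 1.65 0.   1.13 2.05]
shift(tool, units) [0.24 0.05 4.18]
turn [0.0001 0.0012 0.0018]
```

Emit:
step_arm(motion="0.14 0.05 0.6 0 0.001 0.002;0.1 0 0.6 0 0 0;0 0 0.6 0 0 0;0 0 0.4 0 0 0;0 0 0 0 0 0")

```text
clock: 19.85
ee_pos: [0.4726, 0.3144, 0.1281]
ee_rot: [0.001, 1.0, -0.009, -0.002]
wrist_force: [-0.4, -0.1, 1.3]
width: 1.0
```

```bash
python3 -c "
from h import *
st(.473,.3165,.085)"
```

```text
t 19.85 p [0.4726 0.3144 0.1281] yaw -1.03 z [-0.0037 -0.002  -1.    ] F [-0.4 -0.1  1.3] w 1.0 q [ 0.47  0.44  1.7  -0.    1.    2.05]
shift(tool, units) [ 0.02 -0.09  1.72]
turn [ 0.0007  0.0012 -0.001 ]
```

Emit:
step_arm(motion="0 -0.1 0.3 0.0007 0.001 -0.001;0 0 0.5 0 0 0;0 0 0.5 0 0 0;0 0 0.35 0 0 0;0 0 0.05 0 0 0;0 0 0 0 0 0")

```text
clock: 20.6
ee_pos: [0.473, 0.3175, 0.083]
ee_rot: [-0.0, 1.0, -0.007, 0.0]
wrist_force: [0.3, -0.2, 0.2]
width: 0.998
```

```bash
python3 -c "
from h import *
st(.473,.3165,.085)"
```

```text
t 20.6 p [0.473  0.3175 0.083 ] yaw -0.82 z [ 6.e-04  8.e-04 -1.e+00] F [ 0.3 -0.2  0.2] w 0.998 q [0.47 0.5  1.74 0.   0.9  2.05]
shift(tool, units) [-0.    0.04 -0.08]
turn [-0.0003 -0.0002  0.0002]
```

Emit:
step_arm(motion="0 0 -0.08 0 0 0;0 0 0 0 0 0;0 0 0 0 0 0;0 0 0 0 0 0;0 0 0 0 0 0;0 0 0 0 0 0", grip=1, force=60)

```text
clock: 21.35
ee_pos: [0.4735, 0.3178, 0.0863]
ee_rot: [-0.001, 1.0, -0.007, 0.001]
wrist_force: [0.6, 0.6, -1.5]
width: 0.704
```

Emit:
step_arm(motion="0 0 -0.3 0 0 0;0 0 -0.5 0 0 0;0 0 -0.7 0 0 0;0 0 -0.8 0 0 0;0 0 -0.8 0 0 0;0 0 -0.6 0 0 0;0 0 -0.4 0 0 0")

```text
clock: 22.22
ee_pos: [0.4711, 0.3164, 0.1933]
ee_rot: [0.0, 1.0, -0.007, -0.001]
wrist_force: [-0.2, 0.9, -4.8]
width: 0.709
```

```bash
python3 -c "
from h import *
st(.4865,-.26,.19)
s=snap('scene');c=cv2.resize(s['img'][50:180,220:360],None,fx=5,fy=4.6);cv2.imwrite('pics/w2.png',cv2.convertScaleAbs(c,alpha=1.5))"
```

```text
t 22.23 p [0.4711 0.3164 0.1933] yaw -0.81 z [-2.3e-03 -8.0e-04 -1.0e+00] F [-0.2  0.9 -4.8] w 0.709 q [0.47 0.36 1.64 0.   1.14 2.05]
shift(tool, units) [ 0.94 23.04  0.15]
turn [0.0003 0.0007 0.0002]
```

View pics/w2.png

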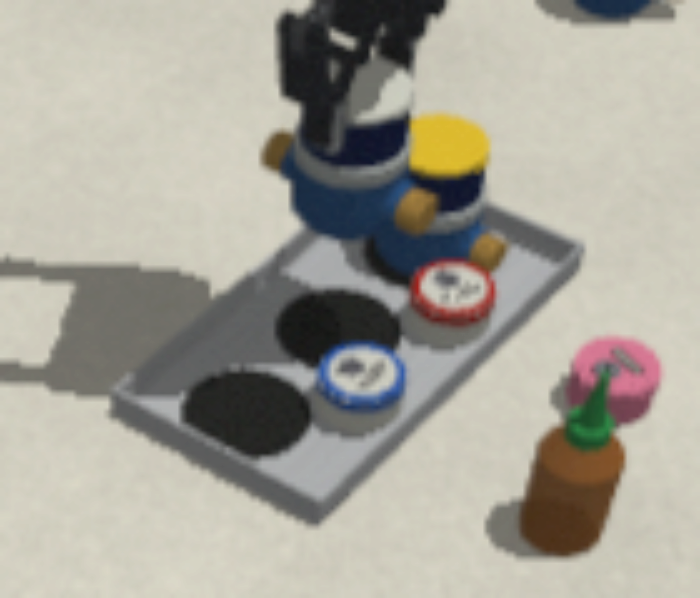

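White is lifted and upright, and the blue dial (crop 360,378) and red dial (453,290) are undisturbed. Carrying it to the mat.

Emit:
step_arm(motion="0 0.5 0 0 0.001 0;0.05 0.8 0 0 0 0;0.05 1 0 0 0 0;0.05 1 0 0 0 0;0.05 1 0 0 0 0;0.05 1 0 0 0 0;0.05 1 0 0 0 0;0.05 1 0 0 0 0;0.05 1 0 0 0 0;0.05 1 0 0 0 0;0.05 1 0 0 0 0;0.05 1 0 0 0 0")

```text
clock: 23.78
ee_pos: [0.4709, 0.011, 0.1877]
ee_rot: [0.004, 1.0, -0.008, -0.007]
wrist_force: [-0.2, -0.2, -4.8]
width: 0.703
```

Emit:
step_arm(motion="0.05 1 0 0 0.003 0;0.1 1 0 0 0 0;0.1 1 0 0 0 0;0.1 1 0 0 0 0;0.1 1 0 0 0 0;0.1 1 0 0 0 0;0.1 1 0 0 0 0;0.1 0.8 0 0 0 0;0.1 0.6 0 0 0 0;0.1 0.3 0 0 0 0;0 0 0 0 0 0")

```text
clock: 25.15
ee_pos: [0.4771, -0.2229, 0.183]
ee_rot: [0.003, 1.0, -0.013, -0.01]
wrist_force: [0.7, -0.5, -4.5]
width: 0.704
```

```bash
python3 -c "
from h import *
st(.4865,-.26,.09)"
```

```text
t 25.15 p [ 0.4771 -0.2229  0.183 ] yaw -1.47 z [-0.0204 -0.005  -0.9998] F [ 0.7 -0.5 -4.5] w 0.704 q [-0.56  0.33  1.73 -0.02  1.1   1.05]
shift(tool, units) [0.49 1.45 3.72]
turn [ 0.0017  0.0065 -0.0034]
```

Emit:
step_arm(motion="0.2 0.5 0 0.0017 0.0065 -0.003;0.2 0.5 0 0 0 0;0.1 0.4 0 0 0 0;0 0 0 0 0 0;0 0 0.5 0 0 0;0 0 0.7 0 0 0;0 0 0.7 0 0 0;0 0 0.6 0 0 0;0 0 0.3 0 0 0;0 0 0 0 0 0")

```text
clock: 26.4
ee_pos: [0.4876, -0.2539, 0.1074]
ee_rot: [-0.002, 1.0, -0.007, -0.002]
wrist_force: [-0.4, 0.2, -5.1]
width: 0.704
```

```bash
python3 -c "
from h import *
st(.4865,-.26,.09)"
```

```text
t 26.4 p [ 0.4876 -0.2539  0.1074] yaw -0.76 z [-0.0045  0.0048 -1.    ] F [-0.4  0.2 -5.1] w 0.704 q [-0.61  0.45  1.76  0.    0.94  0.98]
shift(tool, units) [-0.04  0.25  0.7 ]
turn [-0.0015  0.0015  0.0005]
```

Emit:
step_arm(motion="0 0.1 0.25 -0.0015 0.0015 0;0 0 0.2 0 0 0;0 0 0.15 0 0 0;0 0 0.1 0 0 0;0 0 0 0 0 0")

```text
clock: 27.02
ee_pos: [0.4886, -0.2574, 0.0901]
ee_rot: [0.001, 1.0, -0.007, 0.001]
wrist_force: [-0.8, 0.5, -5.6]
width: 0.703
```

Emit:
step_arm(motion="0 0 0.06 0 0 0;0 0 0.06 0 0 0")

```text
clock: 27.28
ee_pos: [0.489, -0.2576, 0.0873]
ee_rot: [0.001, 1.0, -0.007, 0.002]
wrist_force: [0.5, 0.3, -5.5]
width: 0.707
```

Emit:
step_arm(motion="0 0 0.06 0 0 0")

```text
clock: 27.4
ee_pos: [0.4893, -0.2576, 0.0861]
ee_rot: [0.001, 1.0, -0.007, 0.002]
wrist_force: [-1.5, 3.2, 10.2]
width: 0.708
```

Emit:
step_arm(motion="0 0 0.06 0 0 0")

```text
clock: 27.52
ee_pos: [0.4896, -0.2576, 0.0861]
ee_rot: [0.001, 1.0, -0.007, 0.002]
wrist_force: [-4.8, 4.5, 20.1]
width: 0.702
```

Contact is confirmed at 20 N. Releasing and rising.

Emit:
step_arm(motion="0 0 0 0 0 0;0 0 0 0 0 0;0 0 0 0 0 0;0 0 0 0 0 0;0 0 0 0 0 0", grip=0)

```text
clock: 28.15
ee_pos: [0.4912, -0.2588, 0.0876]
ee_rot: [0.003, 1.0, -0.007, 0.004]
wrist_force: [0.5, 0.2, -0.9]
width: 1.001
```

Emit:
step_arm(motion="0 0 -0.4 0 0 0;0 0 -0.8 0 0 0;0 0 -1 0 0 0;0 0 -1 0 0 0;0 0 -0.5 0 0 0;0 0 0 0 0 0")

```text
clock: 28.9
ee_pos: [0.4904, -0.2582, 0.1848]
ee_rot: [0.003, 1.0, -0.007, 0.004]
wrist_force: [-0.6, -0.2, 0.4]
width: 0.998
```

```bash
python3 -c "
from h import *
st(.5236,.2636,.14)
s=snap('scene','w4s.png');c=cv2.resize(s['img'][190:330,70:220],None,fx=5,fy=4.2);cv2.imwrite('pics/w4.png',cv2.convertScaleAbs(c,alpha=1.7))
W=cloud(s);m=((W[...,2]>.097)&(W[...,2]<.11)&(W[...,1]<-.2)&(W[...,0]>.4)).astype('uint8')
k,l,s_,c=cv2.connectedComponentsWithStats(m)
for i in range(1,k):
    if s_[i,4]>60: print(s_[i],ray(s,*c[i],.103).round(4))
"
```

```text
t 28.9 p [ 0.4904 -0.2582  0.1848] yaw -0.76 z [ 0.0084 -0.0054 -0.9999] F [-0.6 -0.2  0.4] w 0.998 q [-0.61  0.35  1.69  0.    1.1   0.97]
shift(tool, units) [  1.04 -20.9    1.69]
turn [ 0.0017 -0.0027  0.0005]
[143 225  27  25 538] [ 0.4888 -0.2575  0.103 ]
[101 256  29  27 620] [ 0.4722 -0.368   0.103 ]
```

View pics/w4.png

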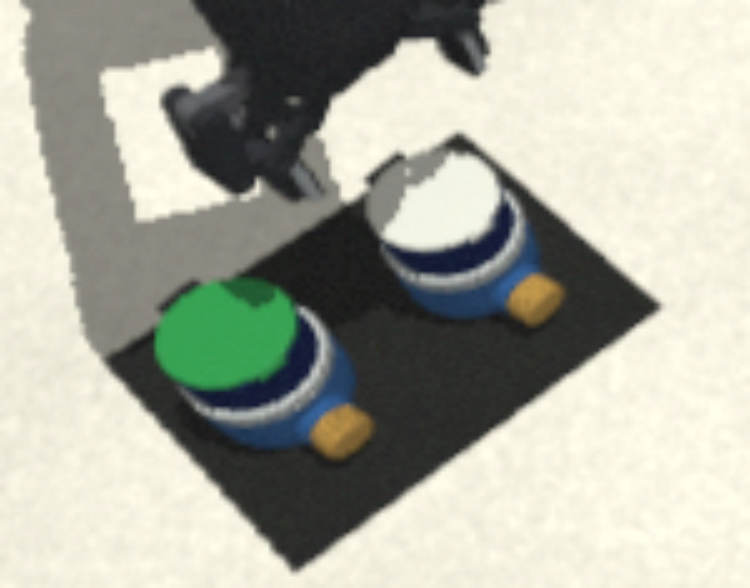

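Both meters stand upright on the mat, green at crop (225,335) and white at (435,200), well inside its edges. Now the blue dial.

Emit:
step_arm(motion="0.1 -1 0 0.0017 -0.003 0;0.1 -1 0 0 0 0;0.1 -1 0 0 0 0;0.1 -1 0 0 0 0;0.1 -1 0 0 0 0;0.1 -1 0 0 0 0;0.1 -1 0 0 0 0;0.1 -1 0 0 0 0;0.1 -1 0 0 0 0;0.1 -1 0 0 0 0;0.1 -1 0 0 0 0;0.1 -1 0 0 0 0")

```text
clock: 30.45
ee_pos: [0.5165, 0.0514, 0.1706]
ee_rot: [-0.004, 1.0, -0.009, -0.013]
wrist_force: [1.1, -0.0, -0.1]
width: 0.997
```

Emit:
step_arm(motion="0.1 -1 0 0 0 0;0.1 -1 0 0 0 0;0.1 -1 0 0 0 0;0.1 -1 0 0 0 0;0.1 -1 0 0 0 0;0 -1 0 0 0 0;0 -0.6 0 0 0 0;0 0 0 0 0 0")

```text
clock: 31.45
ee_pos: [0.526, 0.2219, 0.1613]
ee_rot: [-0.002, 1.0, -0.008, -0.021]
wrist_force: [-0.5, -0.5, 0.5]
width: 0.999
```

```bash
python3 -c "
from h import *
st(.5238,.2637,.14)"
```

```text
t 31.45 p [0.526  0.2219 0.1613] yaw -0.89 z [-0.0427  0.0045 -0.9991] F [-0.5 -0.5  0.5] w 0.999 q [0.27 0.42 1.64 0.02 1.12 1.85]
shift(tool, units) [-0.08 -1.67  0.86]
turn [-0.0012  0.0136 -0.0002]
```

Emit:
step_arm(motion="0 -0.5 0.2 -0.001 0.0135 0;0 -0.7 0.2 0 0 0;0 -0.5 0.2 0 0 0;0 0 0.2 0 0 0;0 0 0 0 0 0")

```text
clock: 32.08
ee_pos: [0.5267, 0.2636, 0.1392]
ee_rot: [0.001, 1.0, -0.008, -0.001]
wrist_force: [0.6, 0.2, 0.5]
width: 0.998
```

```bash
python3 -c "
from h import *
st(.5238,.2637,.030)"
```

```text
t 32.08 p [0.5267 0.2636 0.1392] yaw -0.95 z [-0.0025 -0.0017 -1.    ] F [0.6 0.2 0.5] w 0.998 q [ 0.35  0.45  1.64 -0.    1.05  1.94]
shift(tool, units) [-0.1  -0.01  4.37]
turn [ 0.0006  0.0008 -0.0006]
```

Emit:
step_arm(motion="-0.1 0 0.6 0.0006 0.001 0;0 0 0.8 0 0 0;0 0 0.8 0 0 0;0 0 0.6 0 0 0;0 0 0.3 0 0 0;0 0 0 0 0 0")

```text
clock: 32.83
ee_pos: [0.5265, 0.2619, 0.0605]
ee_rot: [-0.0, 1.0, -0.009, 0.002]
wrist_force: [-0.4, -0.5, 0.8]
width: 1.002
```

```bash
python3 -c "
from h import *
st(.5238,.2637,.030)
s=snap('scene');c=cv2.resize(s['img'][50:180,220:360],None,fx=5,fy=4.6);cv2.imwrite('pics/d1.png',cv2.convertScaleAbs(c,alpha=1.5))"
```

```text
t 32.83 p [0.5265 0.2619 0.0605] yaw -1.06 z [ 3.1e-03  3.0e-04 -1.0e+00] F [-0.4 -0.5  0.8] w 1.002 q [ 0.34  0.55  1.71 -0.    0.87  1.93]
shift(tool, units) [-0.11 -0.07  1.22]
turn [-0.0001 -0.001  -0.0012]
```

View pics/d1.png

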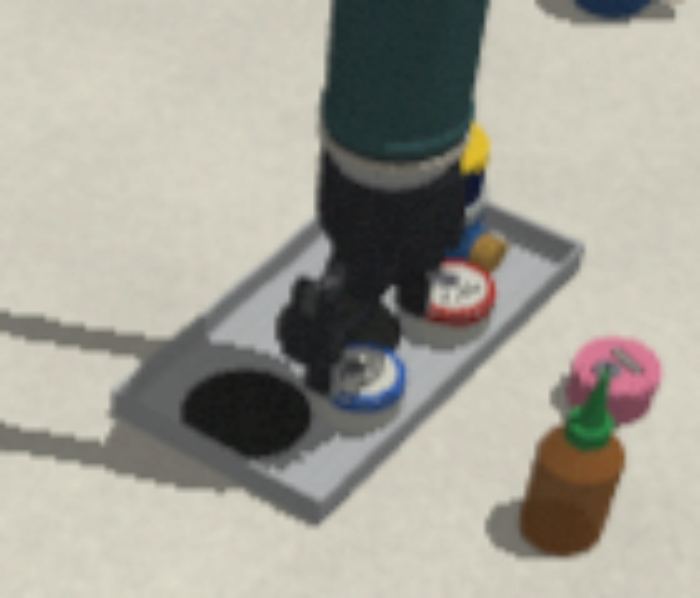

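The fingers, at crop (318,375) and (415,295), flank the blue dial and clear the red one.

Emit:
step_arm(motion="-0.11 -0.07 0.3 0 -0.001 -0.001;0 0 0.4 0 0 0;0 0 0.3 0 0 0;0 0 0.15 0 0 0;0 0 0 0 0 0")

```text
clock: 33.5
ee_pos: [0.5247, 0.2644, 0.0312]
ee_rot: [-0.001, 1.0, -0.007, 0.001]
wrist_force: [-0.5, 0.1, -0.8]
width: 0.998
```

```bash
python3 -c "
from h import *
st(.5238,.2637,.030)"
```

```text
t 33.5 p [0.5247 0.2644 0.0312] yaw -0.85 z [ 0.0022  0.0012 -1.    ] F [-0.5  0.1 -0.8] w 0.998 q [0.35 0.6  1.73 0.   0.81 1.93]
shift(tool, units) [-0.04  0.03  0.05]
turn [-0.0004 -0.0007  0.    ]
```

Emit:
step_arm(motion="-0.04 0 0.05 0 0 0;0 0 0 0 0 0;0 0 0 0 0 0;0 0 0 0 0 0;0 0 0 0 0 0;0 0 0 0 0 0;0 0 0 0 0 0", grip=1, force=30)

```text
clock: 34.38
ee_pos: [0.524, 0.2646, 0.0305]
ee_rot: [-0.001, 1.0, -0.007, 0.002]
wrist_force: [-0.2, -0.1, -1.3]
width: 0.611
```

```bash
python3 -c "
from h import *
st(.5238,.2637,.030)"
```

```text
t 34.38 p [0.524  0.2646 0.0305] yaw -0.85 z [ 0.0032  0.0016 -1.    ] F [-0.2 -0.1 -1.3] w 0.611 q [0.35 0.6  1.73 0.   0.81 1.93]
shift(tool, units) [-0.01  0.03  0.02]
turn [-0.0005 -0.001  -0.    ]
```

Gripped: opening 0.611, about 52 to 54 mm. Lifting.

Emit:
step_arm(motion="0 0 -0.3 0 -0.001 0;0 0 -0.6 0 0 0;0 0 -0.8 0 0 0;0 0 -0.9 0 0 0;0 0 -0.9 0 0 0;0 0 -0.7 0 0 0;0 0 -0.4 0 0 0")

```text
clock: 35.25
ee_pos: [0.5244, 0.2645, 0.1544]
ee_rot: [-0.001, 1.0, -0.007, 0.001]
wrist_force: [0.5, 0.4, 0.2]
width: 0.616
```

```bash
python3 -c "
from h import *
st(.6187,-.0095,.15)
s=snap('scene');c=cv2.resize(s['img'][50:180,220:360],None,fx=5,fy=4.6);cv2.imwrite('pics/d2.png',cv2.convertScaleAbs(c,alpha=1.5))"
```

```text
t 35.25 p [0.5244 0.2645 0.1544] yaw -0.85 z [ 0.0023  0.0027 -1.    ] F [0.5 0.4 0.2] w 0.616 q [0.35 0.43 1.64 0.   1.07 1.93]
shift(tool, units) [ 3.93 10.9   0.16]
turn [-0.0009 -0.0007 -0.    ]
```

View pics/d2.png

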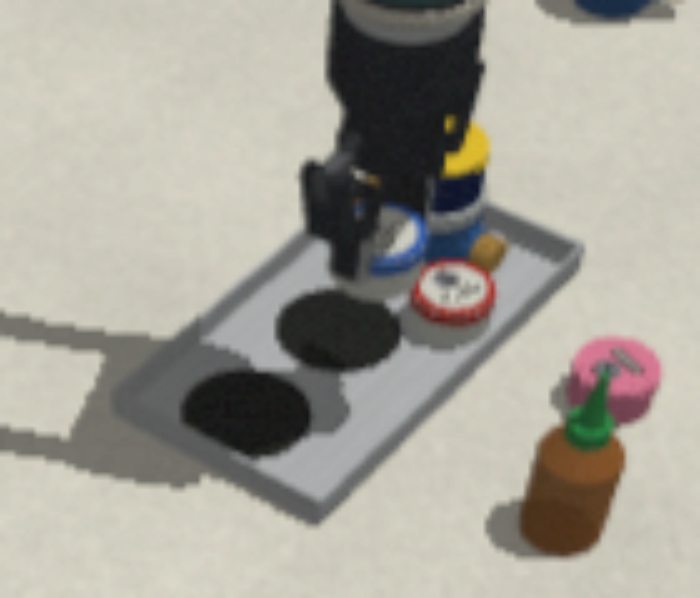

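The blue dial is held level at crop (390,245). The red dial is still in place at (453,290). Moving to the mouth.

Emit:
step_arm(motion="0.2 0.5 0 -0.001 0 0;0.3 0.8 0 0 0 0;0.35 1 0 0 0 0;0.35 1 0 0 0 0;0.35 1 0 0 0 0;0.35 1 0 0 0 0;0.35 1 0 0 0 0;0.35 1 0 0 0 0;0.35 1 0 0 0 0;0.35 0.8 0 0 0 0;0.2 0.5 0 0 0 0;0 0 0 0 0 0")

```text
clock: 36.8
ee_pos: [0.6076, 0.0068, 0.1476]
ee_rot: [0.002, 1.0, -0.008, -0.005]
wrist_force: [0.3, 0.1, -0.5]
width: 0.615
```

```bash
python3 -c "
from h import *
st(.6187,-.0095,.15)"
```

```text
t 36.8 p [0.6076 0.0068 0.1476] yaw -0.92 z [-0.0106 -0.0045 -0.9999] F [ 0.3  0.1 -0.5] w 0.615 q [-0.1   0.47  1.59 -0.01  1.09  1.49]
shift(tool, units) [ 0.45  0.65 -0.1 ]
turn [ 0.0015  0.0034 -0.0004]
```

Emit:
step_arm(motion="0.25 0.35 0 0.0015 0.0034 0;0.2 0.3 0 0 0 0;0 0 0 0 0 0;0 0 0 0 0 0")

```text
clock: 37.3
ee_pos: [0.6187, -0.0088, 0.1475]
ee_rot: [-0.001, 1.0, -0.007, 0.0]
wrist_force: [0.0, 1.4, -1.4]
width: 0.614
```

```bash
python3 -c "
from h import *
st(.6187,-.0095,.105)
s=snap('scene');c=cv2.resize(s['img'][130:250,200:330],None,fx=5,fy=4.8);cv2.imwrite('pics/d3.png',cv2.convertScaleAbs(c,alpha=1.5))"
```

```text
t 37.3 p [ 0.6187 -0.0088  0.1475] yaw -0.81 z [ 2.0e-04  1.1e-03 -1.0e+00] F [ 0.   1.4 -1.4] w 0.614 q [-0.13  0.48  1.57  0.    1.09  1.46]
shift(tool, units) [-0.    0.03  1.7 ]
turn [-0.0004 -0.0001  0.0002]
```

View pics/d3.png

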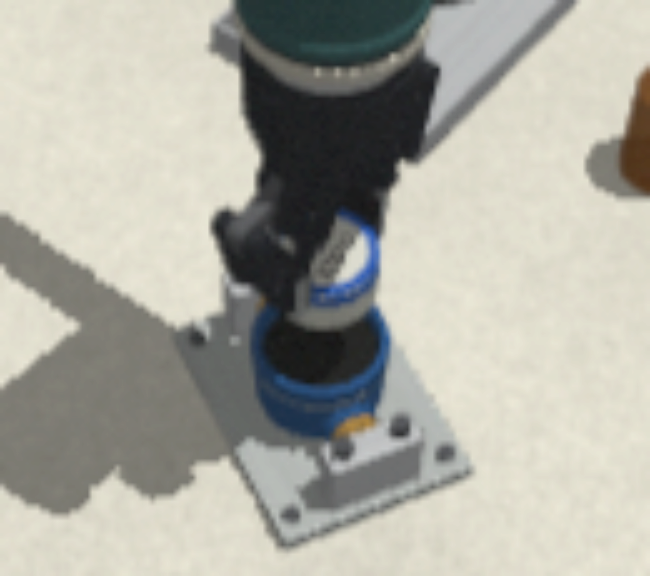

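The dial, at crop (335,275), hangs over the mouth (320,350). Lowering in stages.

Emit:
step_arm(motion="0 0.03 0.4 0 0 0;0 0 0.5 0 0 0;0 0 0.4 0 0 0;0 0 0.2 0 0 0;0 0 0 0 0 0;0 0 0 0 0 0")

```text
clock: 38.1
ee_pos: [0.6178, -0.0088, 0.1064]
ee_rot: [-0.001, 1.0, -0.007, -0.001]
wrist_force: [-0.5, -0.5, -0.9]
width: 0.616
```

```bash
python3 -c "
from h import *
st(.6187,-.0095,.0905)"
```

```text
t 38.1 p [ 0.6178 -0.0088  0.1064] yaw -0.76 z [-0.0017  0.0015 -1.    ] F [-0.5 -0.5 -0.9] w 0.616 q [-0.13  0.53  1.61  0.    1.01  1.46]
shift(tool, units) [0.04 0.03 0.64]
turn [-0.0005  0.0006  0.0005]
```

Emit:
step_arm(motion="0.04 0.03 0.15 0 0.0006 0;0 0 0.15 0 0 0;0 0 0.12 0 0 0;0 0 0.1 0 0 0")

```text
clock: 38.6
ee_pos: [0.6197, -0.0097, 0.0935]
ee_rot: [-0.001, 1.0, -0.007, 0.001]
wrist_force: [0.5, -0.4, -0.4]
width: 0.61
```

Emit:
step_arm(motion="0 0 0.06 0 0 0")

```text
clock: 38.72
ee_pos: [0.6196, -0.0097, 0.0918]
ee_rot: [-0.001, 1.0, -0.007, 0.001]
wrist_force: [0.3, -0.7, -0.3]
width: 0.609
```

Emit:
step_arm(motion="0 0 0.06 0 0 0")

```text
clock: 38.85
ee_pos: [0.6196, -0.0097, 0.0902]
ee_rot: [-0.001, 1.0, -0.007, 0.001]
wrist_force: [0.2, 0.5, -0.8]
width: 0.616
```

Emit:
step_arm(motion="0 0 0.05 0 0 0")

```text
clock: 38.98
ee_pos: [0.6196, -0.0097, 0.0894]
ee_rot: [-0.001, 1.0, -0.007, 0.001]
wrist_force: [-3.4, -0.3, 10.8]
width: 0.612
```

Emit:
step_arm(motion="0 0 0.05 0 0 0")

```text
clock: 39.1
ee_pos: [0.6196, -0.0097, 0.0894]
ee_rot: [-0.001, 1.0, -0.007, 0.001]
wrist_force: [-5.0, 0.1, 14.6]
width: 0.617
```

Contact at 0.0894, exactly the predicted floor height. Releasing.

Emit:
step_arm(motion="0 0 0 0 0 0;0 0 0 0 0 0;0 0 0 0 0 0;0 0 0 0 0 0;0 0 0 0 0 0", grip=0)

```text
clock: 39.72
ee_pos: [0.62, -0.0097, 0.0896]
ee_rot: [-0.0, 1.0, -0.007, 0.002]
wrist_force: [-0.2, -0.9, 0.1]
width: 0.999
```

Emit:
step_arm(motion="0 0 -0.3 0 0 0;0 0 -0.7 0 0 0;0 0 -1 0 0 0;0 0 -1 0 0 0;0 0 -0.6 0 0 0;0 0 0 0 0 0")

```text
clock: 40.48
ee_pos: [0.6207, -0.0099, 0.1871]
ee_rot: [-0.0, 1.0, -0.007, 0.003]
wrist_force: [0.6, 0.3, -0.9]
width: 1.003
```

Emit:
step_arm(motion="-0.4 1 0 0 0 0;-0.5 1 0 0 0 0;-0.5 1 0 0 0 0;-0.5 1 0 0 0 0;-0.5 1 0 0 0 0;-0.5 1 0 0 0 0")

```text
clock: 41.22
ee_pos: [0.5422, -0.1605, 0.1823]
ee_rot: [-0.002, 1.0, -0.005, 0.0]
wrist_force: [0.4, 0.1, 0.7]
width: 1.001
```

```bash
python3 -c "
from h import *
st(.489,-.2575,.19)
s=snap('scene');c=cv2.resize(s['img'][150:250,210:320],None,fx=6,fy=6);cv2.imwrite('pics/d4.png',cv2.convertScaleAbs(c,alpha=1.5))
for n in('scene','top'):
    s=snap(n);W=cloud(s)
    m=((abs(W[...,2]-.097)<.005)&(np.hypot(W[...,0]-.6187,W[...,1]+.0095)<.05)).astype('uint8')
    k,l,s_,c=cv2.connectedComponentsWithStats(m)
    for i in range(1,k):
        if s_[i,4]>40:
            q=W[l==i];A=np.c_[q[:,:2],np.ones(len(q))];co=np.linalg.lstsq(A,q[:,2],rcond=None)[0]
            print(n,s_[i],ray(s,*c[i],.096).round(4),'z',np.median(q[:,2]).round(4),'slope',co[:2].round(3))
"
```

```text
t 41.23 p [ 0.5422 -0.1605  0.1823] yaw -0.54 z [ 6.e-04  3.e-03 -1.e+00] F [0.4 0.1 0.7] w 1.001 q [-0.41  0.37  1.66  0.    1.11  1.17]
shift(tool, units) [-2.09  3.9  -0.32]
turn [-0.001  -0.0002  0.0017]
scene [254 187  21  19 317] [ 0.6192 -0.0103  0.096 ] z 0.0964 slope [-0.011  0.007]
top [259 169  20  19 270] [ 0.62   -0.0103  0.096 ] z 0.0967 slope [-0.009  0.009]
```

View pics/d4.png

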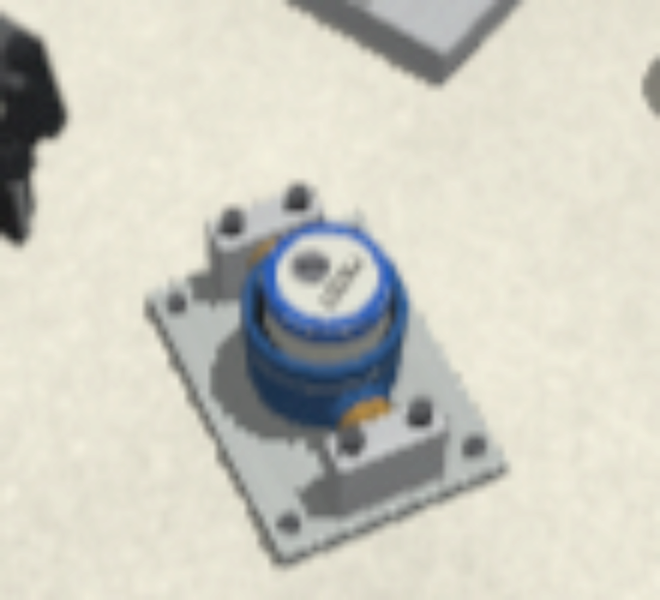

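The dial is seated, face up at crop (330,280). Its top is at 0.0965 (0.096 expected), level and about 1 mm from the mouth's centre. Now the white meter goes back.

Emit:
step_arm(motion="-0.4 0.8 0 -0.001 0 0.0017;-0.5 1 0 0 0 0;-0.5 0.9 0 0 0 0;-0.4 0.7 0 0 0 0;-0.3 0.4 0 0 0 0;0 0 0 0 0 0;0 0 0 0 0 0")

```text
clock: 42.25
ee_pos: [0.489, -0.2521, 0.1802]
ee_rot: [-0.002, 1.0, -0.007, 0.0]
wrist_force: [0.1, 0.3, 0.1]
width: 1.001
```

```bash
python3 -c "
from h import *
st(.4888,-.2575,.0861)"
```

```text
t 42.25 p [ 0.489  -0.2521  0.1802] yaw -0.81 z [ 2.0e-04  4.5e-03 -1.0e+00] F [0.1 0.3 0.1] w 1.001 q [-0.6   0.35  1.69  0.    1.1   0.98]
shift(tool, units) [-0.01  0.23  3.76]
turn [-0.0014 -0.      0.0002]
```

Emit:
step_arm(motion="0 0.2 0.3 -0.0014 0 0;0 0 0.6 0 0 0;0 0 0.7 0 0 0;0 0 0.5 0 0 0;0 0 0.1 0 0 0;0 0 0 0 0 0")

```text
clock: 43.0
ee_pos: [0.4892, -0.2554, 0.1204]
ee_rot: [-0.001, 1.0, -0.006, -0.001]
wrist_force: [-0.9, -0.3, 0.5]
width: 1.004
```

```bash
python3 -c "
from h import *
st(.4888,-.2575,.0861)"
```

```text
t 43.0 p [ 0.4892 -0.2554  0.1204] yaw -0.7 z [-0.0013  0.0013 -1.    ] F [-0.9 -0.3  0.5] w 1.004 q [-0.61  0.43  1.75  0.    0.97  0.98]
shift(tool, units) [-0.01  0.09  1.37]
turn [-0.0004  0.0004  0.0008]
```

Emit:
step_arm(motion="0 0.1 0.3 0 0 0.001;0 0 0.4 0 0 0;0 0 0.4 0 0 0;0 0 0.25 0 0 0;0 0 0 0 0 0")

```text
clock: 43.62
ee_pos: [0.4897, -0.2585, 0.085]
ee_rot: [-0.0, 1.0, -0.008, 0.0]
wrist_force: [-0.7, -1.0, -0.2]
width: 0.998
```

```bash
python3 -c "
from h import *
st(.4888,-.2575,.0861)"
```

```text
t 43.62 p [ 0.4897 -0.2585  0.085 ] yaw -0.9 z [ 0.e+00  4.e-04 -1.e+00] F [-0.7 -1.  -0.2] w 0.998 q [-0.61  0.48  1.77  0.    0.89  0.98]
shift(tool, units) [-0.04 -0.04 -0.04]
turn [-0.0001 -0.     -0.0003]
```

Emit:
step_arm(motion="-0.04 0 -0.04 0 0 0;0 0 0 0 0 0;0 0 0 0 0 0;0 0 0 0 0 0;0 0 0 0 0 0;0 0 0 0 0 0", grip=1, force=60)

```text
clock: 44.38
ee_pos: [0.4887, -0.2583, 0.0867]
ee_rot: [-0.0, 1.0, -0.008, 0.0]
wrist_force: [-0.2, 0.6, -1.4]
width: 0.709
```

Emit:
step_arm(motion="0 0 -0.3 0 0 0;0 0 -0.5 0 0 0;0 0 -0.7 0 0 0;0 0 -0.8 0 0 0;0 0 -0.8 0 0 0;0 0 -0.6 0 0 0;0 0 -0.4 0 0 0")

```text
clock: 45.25
ee_pos: [0.4869, -0.2572, 0.1941]
ee_rot: [-0.001, 1.0, -0.008, -0.001]
wrist_force: [-0.3, -0.5, -5.8]
width: 0.708
```

```bash
python3 -c "
from h import *
st(.4735,.317,.19)"
```

```text
t 45.25 p [ 0.4869 -0.2572  0.1941] yaw -0.9 z [-0.0029  0.0026 -1.    ] F [-0.3 -0.5 -5.8] w 0.708 q [-0.61  0.34  1.67  0.    1.13  0.97]
shift(tool, units) [ -0.9  -22.96   0.22]
turn [-0.0008  0.0009 -0.0003]
```

Emit:
step_arm(motion="0 -0.5 -0.1 0 0.001 0;0 -0.8 -0.1 0 0 0;0 -1 0 0 0 0;0 -1 0 0 0 0;0 -1 0 0 0 0;0 -1 0 0 0 0;0 -1 0 0 0 0;0 -1 0 0 0 0;0 -1 0 0 0 0;0 -1 0 0 0 0;0 -1 0 0 0 0;0 -1 0 0 0 0")

```text
clock: 46.75
ee_pos: [0.4801, 0.0495, 0.1953]
ee_rot: [-0.006, 1.0, -0.007, -0.008]
wrist_force: [1.0, 0.1, -5.5]
width: 0.706
```

Emit:
step_arm(motion="0 -1 -0.05 0 0.002 0;0 -1 0 0 0 0;0 -1 0 0 0 0;0 -1 0 0 0 0;0 -1 0 0 0 0;0 -1 0 0 0 0;0 -1 0 0 0 0;0 -1 0 0 0 0;0 -0.8 0 0 0 0;0 -0.5 0 0 0 0;0 0 0 0 0 0")

```text
clock: 48.12
ee_pos: [0.4629, 0.3005, 0.1924]
ee_rot: [-0.005, 1.0, -0.001, -0.015]
wrist_force: [0.0, -0.3, -5.1]
width: 0.71
```

```bash
python3 -c "
from h import *
st(.4735,.317,.19)"
```

```text
t 48.12 p [0.4629 0.3005 0.1924] yaw -0.16 z [-0.0299  0.0101 -0.9995] F [ 0.  -0.3 -5.1] w 0.71 q [0.44 0.35 1.66 0.02 1.15 2.  ]
shift(tool, units) [ 0.43 -0.66  0.09]
turn [-0.0031  0.0096  0.0038]
```

Emit:
step_arm(motion="0.2 -0.3 0 -0.003 0.0096 0.004;0.2 -0.3 0 0 0 0;0 0 0 0 0 0;0 0 0 0 0 0")

```text
clock: 48.62
ee_pos: [0.4718, 0.3135, 0.1914]
ee_rot: [0.001, 1.0, -0.008, -0.002]
wrist_force: [-0.5, -0.1, -5.3]
width: 0.706
```

```bash
python3 -c "
from h import *
st(.4735,.317,.13)"
```

```text
t 48.62 p [0.4718 0.3135 0.1914] yaw -0.9 z [-0.0031 -0.0025 -1.    ] F [-0.5 -0.1 -5.3] w 0.706 q [ 0.47  0.36  1.64 -0.    1.14  2.05]
shift(tool, units) [ 0.07 -0.15  2.46]
turn [ 0.0008  0.001  -0.0003]
```

Emit:
step_arm(motion="0.07 -0.15 0.4 0.001 0.001 0;0 0 0.6 0 0 0;0 0 0.6 0 0 0;0 0 0.4 0 0 0;0 0 0.1 0 0 0;0 0 0 0 0 0")

```text
clock: 49.38
ee_pos: [0.4728, 0.3161, 0.1337]
ee_rot: [0.0, 1.0, -0.008, -0.001]
wrist_force: [0.2, 0.1, -4.5]
width: 0.7
```

```bash
python3 -c "
from h import *
st(.4735,.317,.0895)"
```

```text
t 49.38 p [0.4728 0.3161 0.1337] yaw -0.96 z [-2.8e-03 -7.0e-04 -1.0e+00] F [ 0.2  0.1 -4.5] w 0.7 q [0.47 0.44 1.7  0.   1.01 2.05]
shift(tool, units) [ 0.03 -0.04  1.77]
turn [ 0.0002  0.0009 -0.0006]
```

Emit:
step_arm(motion="0.03 -0.04 0.3 0 0.001 -0.0006;0 0 0.5 0 0 0;0 0 0.4 0 0 0;0 0 0.25 0 0 0;0 0 0.1 0 0 0;0 0 0 0 0 0")

```text
clock: 50.12
ee_pos: [0.4743, 0.3175, 0.0928]
ee_rot: [0.0, 1.0, -0.007, 0.001]
wrist_force: [0.0, 0.3, -4.8]
width: 0.708
```

```bash
python3 -c "
from h import *
st(.4735,.317,.0867)
s=snap('scene');c=cv2.resize(s['img'][50:180,220:360],None,fx=5,fy=4.6);cv2.imwrite('pics/w5.png',cv2.convertScaleAbs(c,alpha=1.5))"
```

```text
t 50.12 p [0.4743 0.3175 0.0928] yaw -0.84 z [ 1.9e-03 -1.0e-04 -1.0e+00] F [ 0.   0.3 -4.8] w 0.708 q [ 0.47  0.49  1.73 -0.    0.92  2.06]
shift(tool, units) [-0.03  0.02  0.25]
turn [ 0.     -0.0006  0.0001]
```

View pics/w5.png

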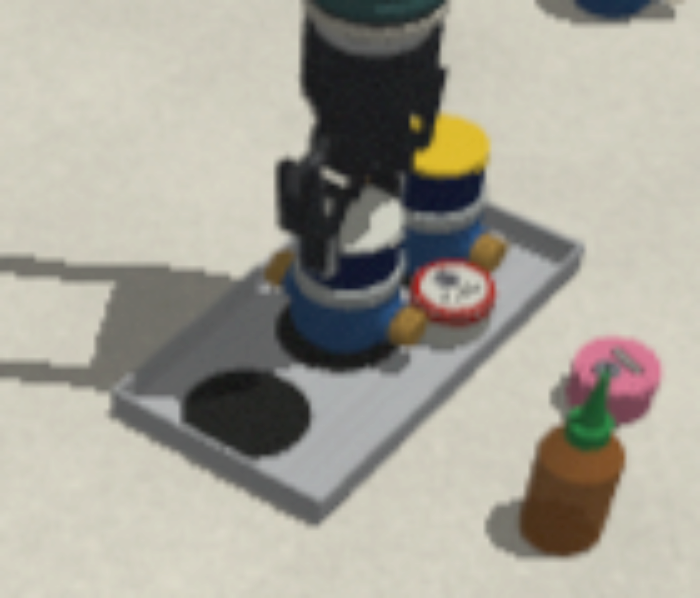

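White, at crop (345,290), is just above the centre pad and clear of the red dial. Setting it down in small steps.

Emit:
step_arm(motion="-0.03 0 0.08 0 0 0;0 0 0.08 0 0 0")

```text
clock: 50.42
ee_pos: [0.4742, 0.3179, 0.0895]
ee_rot: [-0.0, 1.0, -0.007, 0.002]
wrist_force: [0.5, -0.5, -5.0]
width: 0.709
```

Emit:
step_arm(motion="0 0 0.06 0 0 0")

```text
clock: 50.55
ee_pos: [0.4742, 0.3179, 0.088]
ee_rot: [-0.0, 1.0, -0.007, 0.002]
wrist_force: [-0.4, -0.3, -5.4]
width: 0.705
```

Emit:
step_arm(motion="0 0 0.05 0 0 0")

```text
clock: 50.68
ee_pos: [0.4743, 0.318, 0.0868]
ee_rot: [-0.0, 1.0, -0.007, 0.002]
wrist_force: [-0.6, -0.7, -0.9]
width: 0.704
```

Emit:
step_arm(motion="0 0 0.04 0 0 0")

```text
clock: 50.8
ee_pos: [0.4748, 0.318, 0.0866]
ee_rot: [-0.001, 1.0, -0.007, 0.002]
wrist_force: [-1.7, -2.6, 10.5]
width: 0.704
```

Emit:
step_arm(motion="0 0 0 0 0 0;0 0 0 0 0 0;0 0 0 0 0 0;0 0 0 0 0 0;0 0 0 0 0 0", grip=0)

```text
clock: 51.42
ee_pos: [0.4765, 0.319, 0.088]
ee_rot: [-0.002, 1.0, -0.007, 0.004]
wrist_force: [-0.3, 0.2, 0.1]
width: 0.999
```

Emit:
step_arm(motion="0 0 -0.3 0 0 0;0 0 -0.8 0 0 0;0 0 -1 0 0 0;0 0 -1 0 0 0;0 0 -0.7 0 0 0;0 0 0 0 0 0")

```text
clock: 52.18
ee_pos: [0.4756, 0.3187, 0.1877]
ee_rot: [-0.002, 1.0, -0.007, 0.004]
wrist_force: [-0.0, -0.4, -0.0]
width: 1.002
```

Emit:
step_arm(motion="0.05 1 0 0 0 0;0.05 1 0 0 0 0;0.05 1 0 0 0 0;0.05 1 0 0 0 0;0.05 1 0 0 0 0;0.05 1 0 0 0 0;0.05 1 0 0 0 0;0.05 1 0 0 0 0;0.05 1 0 0 0 0;0.05 1 0 0 0 0;0.05 1 0 0 0 0;0.05 1 0 0 0 0")

```text
clock: 53.68
ee_pos: [0.4808, 0.01, 0.1786]
ee_rot: [-0.001, 1.0, -0.006, -0.002]
wrist_force: [0.9, -0.2, 0.0]
width: 1.002
```

```bash
cat > m.py <<'E'
from h import *
for n in('scene','top'):
    s=snap(n);W=cloud(s)
    m=((abs(W[...,2]-.1035)<.0065)&(W[...,0]>.4)&(W[...,0]<.56)&(W[...,1]>-.42)&(W[...,1]<.5)).astype('uint8')
    k,l,s_,c=cv2.connectedComponentsWithStats(m)
    for i in range(1,k):
        if s_[i,4]>60: print(n,s_[i],ray(s,*c[i],.103).round(4),'z',np.median(W[l==i][:,2]).round(4))
    if n=='scene': cc=cv2.resize(s['img'][50:180,220:360],None,fx=5,fy=4.6);cv2.imwrite('pics/tray_%d.png'%int(monitor.read_state()['clock']),cv2.convertScaleAbs(cc,alpha=1.5))
E
python3 m.py; python3 -c "
from h import *
st(.473,-.3683,.19)"; ls pics
```

```text
scene [297  74  21  15 238] [0.4737 0.4145 0.103 ] z 0.1028
scene [279  91  22  16 266] [0.4753 0.3164 0.103 ] z 0.1028
scene [101 256  29  27 623] [ 0.4723 -0.368   0.103 ] z 0.1026
top [103 213  23  25 407] [0.4736 0.4157 0.103 ] z 0.103
top [138 214  23  24 404] [0.4755 0.3178 0.103 ] z 0.1027
top [384 222  23  25 417] [ 0.4725 -0.3675  0.103 ] z 0.1035
t 53.77 p [0.4811 0.009  0.1786] yaw -0.76 z [-0.0031  0.0014 -1.    ] F [-0.6  0.1  0.2] w 0.997 q [-0.13  0.26  1.84  0.    1.04  1.46]
shift(tool, units) [-0.13 15.1  -0.48]
turn [-0.0004  0.001   0.0005]
crop0.png
d1.png
d2.png
d3.png
d4.png
g1.png
g2.png
g3.png
g4.png
om_scene.png
om_top.png
scene0.png
top0.png
tray_53.png
w2.png
w4.png
w4s.png
w5.png
```

White is back, upright, within about 3 mm of its start. Next is green, at about (0.473, -0.368).

Emit:
step_arm(motion="0 1 -0.05 0 0.001 0;0 1 -0.05 0 0 0;0 1 0 0 0 0;0 1 0 0 0 0;0 1 0 0 0 0;0 1 0 0 0 0;0 1 0 0 0 0;0 1 0 0 0 0;0 1 0 0 0 0;0 1 0 0 0 0;0 1 0 0 0 0;0 1 0 0 0 0")

```text
clock: 55.28
ee_pos: [0.4753, -0.2876, 0.1731]
ee_rot: [-0.006, 1.0, -0.005, -0.004]
wrist_force: [0.3, 0.3, -0.2]
width: 0.997
```

```bash
python3 -c "
from h import *
st(.473,-.368,.18)"
```

```text
t 55.27 p [ 0.4753 -0.2876  0.1731] yaw -0.58 z [-0.0081  0.012  -0.9999] F [ 0.3  0.3 -0.2] w 0.997 q [-0.67  0.37  1.68  0.    1.1   0.91]
shift(tool, units) [-0.06  3.21 -0.32]
turn [-0.0038  0.0026  0.0015]
```

Emit:
step_arm(motion="0 0.8 0 -0.004 0.0026 0.0015;0 0.9 0 0 0 0;0 0.8 0 0 0 0;0 0.4 0 0 0 0;0 0.15 0 0 0 0;0 0 0 0 0 0;0 0 0 0 0 0")

```text
clock: 56.15
ee_pos: [0.4741, -0.3683, 0.1721]
ee_rot: [-0.0, 1.0, -0.008, -0.0]
wrist_force: [-0.9, 0.7, -0.3]
width: 0.999
```

```bash
python3 -c "
from h import *
st(.473,-.368,.1)"
```

```text
t 56.15 p [ 0.4741 -0.3683  0.1721] yaw -0.94 z [-1.e-04  3.e-04 -1.e+00] F [-0.9  0.7 -0.3] w 0.999 q [-0.78  0.43  1.59  0.    1.12  0.81]
shift(tool, units) [-0.05 -0.01  2.88]
turn [-0.0001  0.     -0.0005]
```

Emit:
step_arm(motion="0 0 0.5 0 0 0;0 0 0.7 0 0 0;0 0 0.6 0 0 0;0 0 0.4 0 0 0;0 0 0.2 0 0 0;0 0 0 0 0 0")

```text
clock: 56.9
ee_pos: [0.4739, -0.3659, 0.1078]
ee_rot: [-0.001, 1.0, -0.007, -0.001]
wrist_force: [-0.1, -0.0, -0.3]
width: 0.997
```

```bash
python3 -c "
from h import *
st(.473,-.368,.085)"
```

```text
t 56.9 p [ 0.4739 -0.3659  0.1078] yaw -0.83 z [-0.0013  0.0018 -1.    ] F [-0.1 -0.  -0.3] w 0.997 q [-0.77  0.5   1.65  0.    0.99  0.81]
shift(tool, units) [-0.03  0.08  0.91]
turn [-0.0006  0.0004  0.0001]
```

Emit:
step_arm(motion="-0.03 0.08 0.3 0 0 0;0 0 0.3 0 0 0;0 0 0.2 0 0 0;0 0 0.1 0 0 0;0 0 0 0 0 0")

```text
clock: 57.52
ee_pos: [0.4736, -0.3688, 0.0847]
ee_rot: [-0.0, 1.0, -0.007, 0.0]
wrist_force: [-0.5, 0.8, -0.6]
width: 0.998
```

```bash
python3 -c "
from h import *
st(.473,-.368,.085)"
```

```text
t 57.52 p [ 0.4736 -0.3688  0.0847] yaw -0.84 z [ 1.e-04  4.e-04 -1.e+00] F [-0.5  0.8 -0.6] w 0.998 q [-0.78  0.54  1.66  0.    0.94  0.81]
shift(tool, units) [-0.02 -0.03 -0.01]
turn [-0.0001 -0.      0.0001]
```

Emit:
step_arm(motion="0 0 0 0 0 0;0 0 0 0 0 0;0 0 0 0 0 0;0 0 0 0 0 0;0 0 0 0 0 0;0 0 0 0 0 0", grip=1, force=60)

```text
clock: 58.28
ee_pos: [0.4738, -0.3688, 0.0854]
ee_rot: [-0.0, 1.0, -0.007, 0.0]
wrist_force: [-0.4, 0.6, 0.5]
width: 0.71
```

Emit:
step_arm(motion="0 0 -0.3 0 0 0;0 0 -0.5 0 0 0;0 0 -0.7 0 0 0;0 0 -0.8 0 0 0;0 0 -0.8 0 0 0;0 0 -0.7 0 0 0;0 0 -0.5 0 0 0")

```text
clock: 59.15
ee_pos: [0.4718, -0.3669, 0.197]
ee_rot: [-0.002, 1.0, -0.007, -0.002]
wrist_force: [0.6, -0.6, -5.0]
width: 0.711
```

```bash
python3 -c "
from h import *
st(.4718,.2175,.19)"
```

```text
t 59.15 p [ 0.4718 -0.3669  0.197 ] yaw -0.84 z [-0.0034  0.0042 -1.    ] F [ 0.6 -0.6 -5. ] w 0.711 q [-0.78  0.4   1.56  0.    1.18  0.81]
shift(tool, units) [ -0.34 -23.37   0.38]
turn [-0.0013  0.0011  0.    ]
```

Emit:
step_arm(motion="0.05 -0.5 -0.1 -0.001 0.001 0;0.05 -0.8 0 0 0 0;0.05 -1 0 0 0 0;0.05 -1 0 0 0 0;0.05 -1 0 0 0 0;0.05 -1 0 0 0 0;0.05 -1 0 0 0 0;0.05 -1 0 0 0 0;0.05 -1 0 0 0 0;0.05 -1 0 0 0 0;0.05 -1 0 0 0 0;0.05 -1 0 0 0 0")

```text
clock: 60.65
ee_pos: [0.4815, -0.0554, 0.1951]
ee_rot: [-0.006, 1.0, -0.005, -0.007]
wrist_force: [-0.1, -0.5, -4.7]
width: 0.709
```

Emit:
step_arm(motion="0 -1 -0.05 0 0.002 0;0 -1 0 0 0 0;0 -1 0 0 0 0;0 -1 0 0 0 0;0 -1 0 0 0 0;0 -1 0 0 0 0;0 -1 0 0 0 0;0 -1 0 0 0 0;0 -0.8 0 0 0 0;0 -0.5 0 0 0 0;0 0 0 0 0 0")

```text
clock: 62.02
ee_pos: [0.4624, 0.2, 0.1936]
ee_rot: [-0.007, 1.0, 0.002, -0.013]
wrist_force: [0.3, -0.5, -4.8]
width: 0.709
```

```bash
python3 -c "
from h import *
st(.472,.2175,.19)"
```

```text
t 62.02 p [0.4624 0.2    0.1936] yaw 0.23 z [-0.026   0.0145 -0.9996] F [ 0.3 -0.5 -4.8] w 0.709 q [0.26 0.28 1.76 0.02 1.12 1.81]
shift(tool, units) [ 0.39 -0.7   0.14]
turn [-0.0046  0.0083  0.006 ]
```

Emit:
step_arm(motion="0.2 -0.3 0 -0.0046 0.0083 0.006;0.2 -0.4 0 0 0 0;0 0 0 0 0 0;0 0 0 0 0 0")

```text
clock: 62.52
ee_pos: [0.4714, 0.2164, 0.1928]
ee_rot: [0.001, 1.0, -0.007, -0.001]
wrist_force: [-0.0, 0.2, -4.5]
width: 0.708
```

```bash
python3 -c "
from h import *
st(.472,.2175,.13)"
```

```text
t 62.52 p [0.4714 0.2164 0.1928] yaw -0.85 z [-0.0025 -0.0021 -1.    ] F [-0.   0.2 -4.5] w 0.708 q [ 0.3   0.3   1.74 -0.    1.1   1.88]
shift(tool, units) [ 0.03 -0.05  2.51]
turn [ 0.0007  0.0008 -0.    ]
```

Emit:
step_arm(motion="0.03 -0.05 0.4 0.0007 0.001 0;0 0 0.6 0 0 0;0 0 0.7 0 0 0;0 0 0.6 0 0 0;0 0 0.4 0 0 0;0 0 0.2 0 0 0;0 0 0 0 0 0")

```text
clock: 63.4
ee_pos: [0.4709, 0.2157, 0.1137]
ee_rot: [0.001, 1.0, -0.008, -0.002]
wrist_force: [0.3, -0.1, -4.3]
width: 0.708
```

```bash
python3 -c "
from h import *
st(.472,.2175,.09)"
```

```text
t 63.4 p [0.4709 0.2157 0.1137] yaw -0.94 z [-0.003  -0.0011 -1.    ] F [ 0.3 -0.1 -4.3] w 0.708 q [ 0.3   0.4   1.82 -0.    0.92  1.88]
shift(tool, units) [ 0.05 -0.07  0.95]
turn [ 0.0004  0.001  -0.0005]
```

Emit:
step_arm(motion="0.05 -0.07 0.3 0 0.001 0;0 0 0.3 0 0 0;0 0 0.2 0 0 0;0 0 0.1 0 0 0;0 0 0 0 0 0")

```text
clock: 64.03
ee_pos: [0.4733, 0.218, 0.0906]
ee_rot: [0.0, 1.0, -0.008, 0.001]
wrist_force: [-0.5, -0.3, -4.8]
width: 0.709
```

Emit:
step_arm(motion="0 0 0.05 0 0 0")

```text
clock: 64.15
ee_pos: [0.4735, 0.218, 0.0895]
ee_rot: [0.0, 1.0, -0.008, 0.002]
wrist_force: [-0.4, -0.0, -5.1]
width: 0.708
```

Emit:
step_arm(motion="0 0 0.06 0 0 0;0 0 0.06 0 0 0")

```text
clock: 64.4
ee_pos: [0.4737, 0.2181, 0.0866]
ee_rot: [0.0, 1.0, -0.008, 0.002]
wrist_force: [0.8, 0.1, -5.2]
width: 0.706
```

Emit:
step_arm(motion="0 0 0.05 0 0 0")

```text
clock: 64.53
ee_pos: [0.4738, 0.2181, 0.0853]
ee_rot: [0.0, 1.0, -0.008, 0.002]
wrist_force: [-0.4, -0.6, 6.6]
width: 0.704
```

Emit:
step_arm(motion="0 0 0.04 0 0 0")

```text
clock: 64.65
ee_pos: [0.4743, 0.2182, 0.0853]
ee_rot: [0.0, 1.0, -0.008, 0.002]
wrist_force: [-3.5, -0.7, 13.9]
width: 0.707
```

Down at 14 N. Releasing, rising and checking.

Emit:
step_arm(motion="0 0 0 0 0 0;0 0 0 0 0 0;0 0 0 0 0 0;0 0 0 0 0 0;0 0 0 0 0 0", grip=0)

```text
clock: 65.28
ee_pos: [0.476, 0.2187, 0.0864]
ee_rot: [-0.001, 1.0, -0.008, 0.004]
wrist_force: [0.2, -0.0, -0.1]
width: 0.998
```

Emit:
step_arm(motion="0 0 -0.3 0 0 0;0 0 -0.8 0 0 0;0 0 -1 0 0 0;0 0 -1 0 0 0;0 0 -1 0 0 0;0 0 -0.7 0 0 0")

```text
clock: 66.03
ee_pos: [0.4737, 0.2182, 0.2107]
ee_rot: [-0.0, 1.0, -0.008, 0.003]
wrist_force: [0.1, -0.5, -0.0]
width: 0.999
```

Emit:
step_arm(motion="0 1 0 0 0 0;0 1 0 0 0 0;0 1 0 0 0 0;0 1 0 0 0 0;0 1 0 0 0 0;0 1 0 0 0 0;0 1 0 0 0 0;0 1 0 0 0 0;0 1 0 0 0 0;0 1 0 0 0 0;0 0 0 0 0 0;0 0 0 0 0 0")

```text
clock: 67.53
ee_pos: [0.471, -0.0381, 0.2185]
ee_rot: [-0.001, 1.0, -0.008, 0.008]
wrist_force: [-0.1, -0.5, -0.5]
width: 1.0
```

```bash
python3 m.py
python3 - <<'E'
from h import *
st()
for n in('scene','top'):
    s=snap(n,n+'_end.png');W=cloud(s)
    for nm,z,c0,r in(('dial_blue',.0965,(.6187,-.0095),.05),('red',.037,(.525,.364),.035)):
        hsv=cv2.cvtColor(s['img'],cv2.COLOR_BGR2HSV)
        m=((abs(W[...,2]-z)<.006)&(np.hypot(W[...,0]-c0[0],W[...,1]-c0[1])<r)&((hsv[...,1]>60)|(hsv[...,2]>110))).astype('uint8')
        k,l,s_,c=cv2.connectedComponentsWithStats(m)
        i=1+np.argmax(s_[1:,4]); print(n,nm,s_[i],ray(s,*c[i],z).round(4),np.median(W[l==i][:,2]).round(4))
E
ls pics|grep tray
```

```text
scene [297  74  21  15 236] [0.4738 0.4147 0.103 ] z 0.1025
scene [279  91  22  16 258] [0.4752 0.3169 0.103 ] z 0.1027
scene [259 109  22  17 287] [0.4725 0.2165 0.103 ] z 0.1026
top [103 213  23  25 401] [0.4738 0.4158 0.103 ] z 0.1029
top [138 214  23  24 404] [0.4758 0.3177 0.103 ] z 0.1027
top [174 216  23  24 398] [0.4732 0.2176 0.103 ] z 0.1028
t 67.62 p [ 0.4712 -0.0378  0.2184] yaw -0.81 z [ 0.0164  0.0018 -0.9999] F [-1.  -0.   0.4] w 0.999 q [-0.23  0.19  1.82  0.01  1.12  1.35]
shift(tool, units) [0. 0. 0.]
turn [-0.0006 -0.0052  0.0002]
scene dial_blue [254 187  21  19 277] [ 0.6203 -0.0114  0.0965] 0.0965
scene red [302 106  17  15 164] [0.5259 0.3639 0.037 ] 0.0372
top dial_blue [259 169  20  19 221] [ 0.6209 -0.01    0.0965] 0.0966
top red [130 200  19  18 192] [0.5264 0.3651 0.037 ] 0.0372
tray_53.png
tray_67.png
```

View pics/tray_67.png

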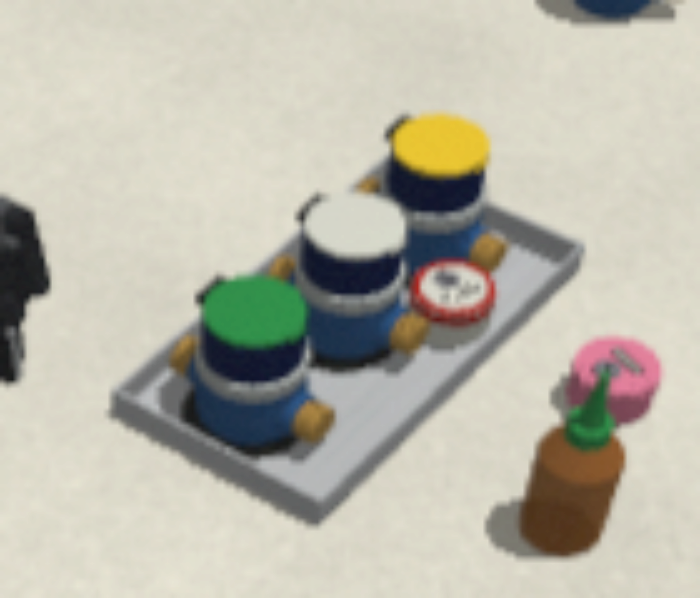

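View pics/scene_end.png

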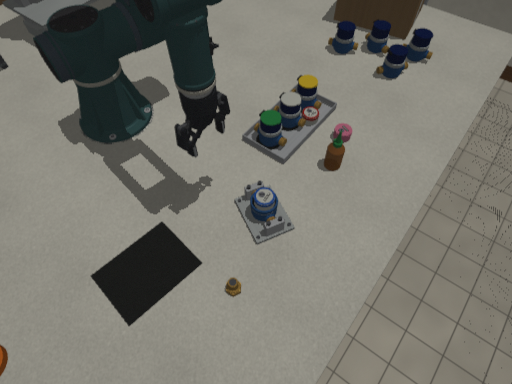

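All three meters stand upright on their pads: green at crop (255,312), white (353,227), yellow (440,145). The dial is in the mouth at scene (264,203), and the bottle and nut are untouched. Handing in.

```bash
python3 -c "
from rig import job
print(job.hand_in())"
```

```text
the job is handed in; nothing more can be done
None
```

The job is done and handed in at about 68 s of the 144 s allowed. I stood the green and white meters on the mat, set the blue-rimmed dial face up in the open meter's mouth, then put white and green back on their own pads.

My last checks, all within the limits:
- **Blue dial:** its top is at 0.0965 m against 0.096 m expected, so it is fully down. It was level right after seating and sits about 2 mm from the mouth's centre. The last reading was about 1 mm further off-centre than the one taken right after seating, which is within the camera's 2 mm calibration.
- **Meters:** white and green stand upright about 3 mm and 2 mm from where they started, and yellow has not moved. All stubs still point fore and aft.
- **Red dial, oil bottle, union nut:** the red dial reads within about 1 mm of its first position. The bottle and nut look unmoved in the final picture; I did not measure them.

No check failed. When I first set green down on the mat, the force reading hid the contact and I pushed up to about 39 N, still well under the 90 N limit. Every later set-down stayed at or below about 20 N.

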